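Lay a pinwheel layer of mortar prisms and close it with the tier plate

ROBOT

A 6-joint arm with a two-finger parallel gripper is mounted at the origin on the work surface. World frame = base frame: x ahead of the robot, y to its left, z up, the work surface at z = 0. Lengths are in mm, angles in rad, forces in N, time in s.
With the tool pointing down it reaches from about 300 to 775 mm from the base axis. Payload 14.6 kg.
Tool frame: the origin (TCP) lies midway between the tips of the shut fingers; the grasp point (between the pads) lies 19 mm behind it; z points along the fingers, y is the line along which they close (so a half turn about z gives the same grasp; the last joint's range is limited). The gripper opens to 94 mm and grips with 3 to 60 N. Pads are 16 mm wide; open, the fingers measure 119 mm over their backs; the gripper's body (75 mm by 177 mm) begins 78 mm behind the grasp point.
Start: joints at [-1.383, 0.3, 1.521, -0, 1.321, -0.067], TCP at [138.622, -532.234, 205.446] pointing down, gripper open.
Joint ranges: [-3.03, 3.03], [-0.79, 2.21], [0.23, 2.52], [-1.04, 4.18], [0, 3.07], [-2.55, 2.55]. Speed limits (rad/s): [2.22, 2.22, 2.57, 3.14, 3.14, 3.14].

INTERFACE

Orientations are given as [roll, pitch, yaw] about the fixed x, y, z axes, in that order (R = Rz(yaw) Ry(pitch) Rx(roll)).
In Python, from cell import * gives the robot as it stands. The module is installed in compiled form; this text tells all that it offers.
- The arm moves only by the tool servo_tool, never from a script. Its argument "motion" is a list of rows, each an object of numbers: "wx", "wy", "wz": the turn, a rotation vector about the tool's x, y, z in units of 2 rad (1.0 is 2 rad); "dx", "dy", "dz": the shift along the tool's x, y, z in units of 10 cm (1.0 is 10 cm); "fingers": the closure, from -1 (fully open) to 1 (shut). In form: [{"wx": .., "wy": .., "wz": .., "dx": .., "dy": .., "dz": .., "fingers": ..}, ...]. A call has 1 to 10 rows; each row is the pose to reach, as a shift and turn from the pose commanded when the call began, along the tool's axes at that moment; what a row does not reach only later rows make up. A row lasts 1/10 s, in which the tool goes at most 50 mm and 8.59 degrees, less where a joint would pass 70% of its speed; a pose out of reach is approached as far as the arm can. A call with a number of a shift or a turn outside -1 to 1 is refused whole. A call with a gripper value outside its range is refused whole. The fingers move at their own pace and stop on an object; "newtons" is the grip in N (left out, the last holds). Time passes only in rows, so rows that repeat a pose let the fingers close. It gives the time, the measured TCP pose, the force, the opening and the grip force at its end, in the units of the state.
- read_state(): the state, without advancing time (a new reading comes with each control period).
- camera(name): name is "side" or "top" or "wrist"; returns a dict with "image" (420x560x3 uint8, red, green, blue), "fx", "fy", "cx", "cy" (pixels), "R" (3x3) and "t" (3): a world point X has camera coordinates R X + t. Camera axes: x right, y down, z forward; pixel columns grow to the right and rows downward; lengths in mm; the calibration is good to about 2 mm. A picture is of the moment at which its call begins. There is no depth.
- sign_off(): hands the job in; it is judged then, once.
Trained networks look in a picture, given as the dict that the camera call returned (one of the last four; its "shot" number tells which), for a name from the list of things; names that differ only in an ending like _2 or _b are one class to them, and where a whole thing is asked for, a point or a joint stands for the part that bears it (a point fixed in the world has none). Each returns a list of dicts, best first, with "conf" (0 to 1); they miss things now and then, are a little off and sometimes report something else, mostly with a low value. They report only what shows in the picture. A call takes as long as a camera call. They do not tell look-alikes from the thing itself.
- spot_in(query, picture): "location" ([column, row] in pixels, amid what is visible of it).
- trace(query, picture): "pixels" (420x560 bool, what is visible of it) and "location" ([column, row] in pixels, amid what is visible of it).
The state is a dict: "clock": time; "joints": joint angles; "qd": joint speeds; "effort": joint torques, N m; "eef_pos": TCP position; "eef_rot": TCP orientation; "wrist_force": force on the tool from outside, world axes, zero at the start; "moment": the same for the moment, N m; "finger_gap": finger opening in mm; "finger_force": force on a finger pad.
Only numpy, scipy, OpenCV 4.12 (cv2) and the standard library are available. Lean on these libraries where they do the work, as an engineer would, in place of code of your own. Each camera call takes 0.05 s, during which the arm holds its last target. There are 200 camera calls.

TASK

Finish the interlocking pinwheel layer on the blue slab: lay the three mortar prisms from the plywood board flat on the three free yellow marks, one on each, gently, matching the marks and not touching one another or the prism already laid. Then set the aluminium tier plate on the four prisms, handle up, centred over the slab and square with it. Leave the prism already laid on its mark and do not disturb the jar or the cup.

Things in the scene. Friction and masses are not known exactly. Their poses are not given: they have to be found in the camera images.
- slab: Blue pallet slab fixed to the table, 232 x 232 mm, flat top 30 mm above the table; origin at the centre of its underside, z up. It may be turned by any angle up to about a quarter turn either way. Four yellow marks on it form a pinwheel 208 mm square: the end of each mark faces the side of the next, 8 mm apart, round an empty middle.
- mark0 (a point): Centre of a yellow rectangle, 160 x 40 mm, painted on top of the slab (30 mm above the table); its axes are the slab's. Long side along the slab's x. It is covered by the prism already laid (prism_a).
- mark1 (a point): Centre of a yellow rectangle, 160 x 40 mm, painted on top of the slab (30 mm above the table); its axes are the slab's. Long side along the slab's y. Free.
- mark2 (a point): Centre of a yellow rectangle, 160 x 40 mm, painted on top of the slab (30 mm above the table); its axes are the slab's. Long side along the slab's x. Free.
- mark3 (a point): Centre of a yellow rectangle, 160 x 40 mm, painted on top of the slab (30 mm above the table); its axes are the slab's. Long side along the slab's y. Free.
- prism_a: A grey mortar test prism, 160 long (its x) x 40 x 40 mm, about 0.57 kg; origin at its centre, x along its length. Already lies on mark0 at the start, within about 2 mm; it stays there.
- prism_b: A grey mortar test prism, 160 long (its x) x 40 x 40 mm, about 0.57 kg; origin at its centre, x along its length. Lies at the start on the plywood board, its centre 32 mm above the table, its long side roughly across the board, at least 35 mm clear of its neighbours on both long sides. The three on the board are interchangeable.
- prism_c: A grey mortar test prism, 160 long (its x) x 40 x 40 mm, about 0.57 kg; origin at its centre, x along its length. Lies at the start on the plywood board, its centre 32 mm above the table, its long side roughly across the board, at least 35 mm clear of its neighbours on both long sides. The three on the board are interchangeable.
- prism_d: A grey mortar test prism, 160 long (its x) x 40 x 40 mm, about 0.57 kg; origin at its centre, x along its length. Lies at the start on the plywood board, its centre 32 mm above the table, its long side roughly across the board, at least 35 mm clear of its neighbours on both long sides. The three on the board are interchangeable.
- plate: Aluminium plate 180 x 180 x 6 mm with a red bridge handle, 0.45 to 0.7 kg, flat on the table across the slab from the board; origin at the centre of its underside, z up. Handle over its middle: bar along plate y, 90 long, 14 wide, 14 tall, centre 41 mm above the underside; legs 14 mm square at y = -38, +38. On the finished layer its underside is 70 mm above the table.
- jar: Bystander: sample jar with blue cap, 64 mm across, 100 mm tall, standing behind the slab; origin at the centre of its underside.
- cup: Bystander: white plastic cup, 68 mm across, 85 mm tall, standing behind the slab; origin at the centre of its underside.
Mind the look-alikes: they are no part of the job. What is shaped like the prism_c but purple is not meant.

How it is judged (in metres and radians):
On the way, in this order (a step that is already met when the one before it is completed fails the run):
1. all four prisms lie on their marks in the pinwheel, not touching one another, let go, before the plate is put on them (horizontal distance between prism_a and mark0 below 0.009 m and angle between the x axis of prism_a and the x axis of slab, either way round below 0.1 rad and z of prism_a in the frame of slab between 0.046 and 0.054 m and ((horizontal distance between prism_b and mark1 below 0.009 m and angle between the x axis of prism_b and the y axis of slab, either way round below 0.1 rad and z of prism_b in the frame of slab between 0.046 and 0.054 m) or (horizontal distance between prism_c and mark1 below 0.009 m and angle between the x axis of prism_c and the y axis of slab, either way round below 0.1 rad and z of prism_c in the frame of slab between 0.046 and 0.054 m) or (horizontal distance between prism_d and mark1 below 0.009 m and angle between the x axis of prism_d and the y axis of slab, either way round below 0.1 rad and z of prism_d in the frame of slab between 0.046 and 0.054 m)) and ((horizontal distance between prism_b and mark2 below 0.009 m and angle between the x axis of prism_b and the x axis of slab, either way round below 0.1 rad and z of prism_b in the frame of slab between 0.046 and 0.054 m) or (horizontal distance between prism_c and mark2 below 0.009 m and angle between the x axis of prism_c and the x axis of slab, either way round below 0.1 rad and z of prism_c in the frame of slab between 0.046 and 0.054 m) or (horizontal distance between prism_d and mark2 below 0.009 m and angle between the x axis of prism_d and the x axis of slab, either way round below 0.1 rad and z of prism_d in the frame of slab between 0.046 and 0.054 m)) and ((horizontal distance between prism_b and mark3 below 0.009 m and angle between the x axis of prism_b and the y axis of slab, either way round below 0.1 rad and z of prism_b in the frame of slab between 0.046 and 0.054 m) or (horizontal distance between prism_c and mark3 below 0.009 m and angle between the x axis of prism_c and the y axis of slab, either way round below 0.1 rad and z of prism_c in the frame of slab between 0.046 and 0.054 m) or (horizontal distance between prism_d and mark3 below 0.009 m and angle between the x axis of prism_d and the y axis of slab, either way round below 0.1 rad and z of prism_d in the frame of slab between 0.046 and 0.054 m)) and contact force between prism_a and prism_b below 0.05 N and contact force between each of prism_a, prism_b and prism_c below 0.05 N and contact force between each of prism_a, prism_b, prism_c and prism_d below 0.05 N and contact force between each of prism_a, prism_b, prism_c, prism_d and the fingers below 0.05 N and horizontal distance between plate and slab above 0.1 m), for 0.2 s.
2. the tier plate rests on the layer, centred and square, handle up (horizontal distance between plate and slab below 0.018 m and angle between plate's own z axis and vertical below 0.04 rad and z of plate in the frame of slab between 0.066 and 0.075 m and (angle between the x axis of plate and the x axis of slab, either way round below 0.17 rad or angle between the x axis of plate and the y axis of slab, either way round below 0.17 rad)), for 0.2 s.
At the end, for the whole second after the job is handed in: Each mark carries one prism (prism_a on mark0): centre within 9 mm, axis within 0.10 rad, flat on the slab within 4 mm, none touching another; the plate lies level on all four, handle up, centre within 18 mm of the slab's, sides within 0.17 rad; all at rest (all of step 2 and horizontal distance between prism_a and mark0 below 0.009 m and angle between the x axis of prism_a and the x axis of slab, either way round below 0.1 rad and z of prism_a in the frame of slab between 0.046 and 0.054 m and ((horizontal distance between prism_b and mark1 below 0.009 m and angle between the x axis of prism_b and the y axis of slab, either way round below 0.1 rad and z of prism_b in the frame of slab between 0.046 and 0.054 m) or (horizontal distance between prism_c and mark1 below 0.009 m and angle between the x axis of prism_c and the y axis of slab, either way round below 0.1 rad and z of prism_c in the frame of slab between 0.046 and 0.054 m) or (horizontal distance between prism_d and mark1 below 0.009 m and angle between the x axis of prism_d and the y axis of slab, either way round below 0.1 rad and z of prism_d in the frame of slab between 0.046 and 0.054 m)) and ((horizontal distance between prism_b and mark2 below 0.009 m and angle between the x axis of prism_b and the x axis of slab, either way round below 0.1 rad and z of prism_b in the frame of slab between 0.046 and 0.054 m) or (horizontal distance between prism_c and mark2 below 0.009 m and angle between the x axis of prism_c and the x axis of slab, either way round below 0.1 rad and z of prism_c in the frame of slab between 0.046 and 0.054 m) or (horizontal distance between prism_d and mark2 below 0.009 m and angle between the x axis of prism_d and the x axis of slab, either way round below 0.1 rad and z of prism_d in the frame of slab between 0.046 and 0.054 m)) and ((horizontal distance between prism_b and mark3 below 0.009 m and angle between the x axis of prism_b and the y axis of slab, either way round below 0.1 rad and z of prism_b in the frame of slab between 0.046 and 0.054 m) or (horizontal distance between prism_c and mark3 below 0.009 m and angle between the x axis of prism_c and the y axis of slab, either way round below 0.1 rad and z of prism_c in the frame of slab between 0.046 and 0.054 m) or (horizontal distance between prism_d and mark3 below 0.009 m and angle between the x axis of prism_d and the y axis of slab, either way round below 0.1 rad and z of prism_d in the frame of slab between 0.046 and 0.054 m)) and contact force between prism_a and prism_b below 0.05 N and contact force between each of prism_a, prism_b and prism_c below 0.05 N and contact force between each of prism_a, prism_b, prism_c and prism_d below 0.05 N and linear speed of each of prism_a, prism_b, prism_c, prism_d, plate below 0.02 m/s).
It fails at once if the jar is moved more than 25 mm (distance of jar from where it was at the start of the episode above 0.025 m).
It fails at once if the cup is moved more than 25 mm (distance of cup from where it was at the start of the episode above 0.025 m).
It fails at once if a prism falls or is slammed onto the slab instead of being set down (over 0.45 m/s in the last 12 mm) ((horizontal distance between prism_b and slab below 0.13 m and z of prism_b in the frame of slab below 0.062 m and linear speed of prism_b above 0.45 m/s) or (horizontal distance between prism_c and slab below 0.13 m and z of prism_c in the frame of slab below 0.062 m and linear speed of prism_c above 0.45 m/s) or (horizontal distance between prism_d and slab below 0.13 m and z of prism_d in the frame of slab below 0.062 m and linear speed of prism_d above 0.45 m/s)).
It also fails if it takes over 72 s, if anything falls off the work surface, if the arm or the gripper's body presses on something with over 40 N, if the wrist force passes 120 N, or if a joint passes its speed limit or range.

## Working session

There is one attempt and no reset: what is moved stays moved. The work goes in short steps, Python scripts to look and compute and a tool call to move; the robot and the scene stay as the last step left them, time stands still between calls to the robot, and variables do not carry over. Pictures are saved under pics/ and viewed, at most 10 in all, crops included, and the job is handed in when it is done.

Besides the shell and the picture viewer there is one more tool, called by a JSON object that holds its "method" and its "body". servo_tool: Moves the arm, as the interface text tells. Its arguments: {"type":"object","properties":{"motion":{"type":"array","items":{"type":"object","properties":{"wx":{"type":"number"},"wy":{"type":"number"},"wz":{"type":"number"},"dx":{"type":"number"},"dy":{"type":"number"},"dz":{"type":"number"},"fingers":{"type":"number"}}}},"newtons":{"type":"number"}},"required":["motion"]}

```bash
mkdir -p pics; python3 - <<'E'
from cell import *
import cv2,numpy as np
s=read_state();print(s['eef_pos'],s['eef_rot'],s['clock'],s['finger_gap'])
for n in ['top','side']:
    c=camera(n);cv2.imwrite(f'pics/{n}0.png',c['image'][:,:,::-1])
    print(n,c['fx'],c['cx'],c['cy'],np.round(c['R'],3).tolist(),np.round(c['t']).tolist())
    for q in ['slab','prism_b','plate','jar','cup']:
        print(q,[(np.round(d['location']).tolist(),round(d['conf'],2),int(d['pixels'].sum())) for d in trace(q,c)])
E
```

```text
[ 138.56042713 -531.98602364  204.88864027] [-3.14043334e+00 -6.36970493e-05  2.54779686e-01] 0.0 94.10094531306173
top 529.4794085222653 283.49350236803156 211.4406078040933 [[-0.01, -1.0, -0.022], [-0.988, 0.013, -0.155], [0.156, 0.02, -0.988]] [39.0, 481.0, 1329.0]
slab [([289.0, 186.0], 0.65, 6686)]
prism_b [([320.0, 210.0], 0.92, 1048), ([427.0, 205.0], 0.88, 1162), ([437.0, 296.0], 0.87, 1096), ([388.0, 203.0], 0.76, 1126), ([457.0, 210.0], 0.59, 1224), ([392.0, 122.0], 0.42, 714)]
plate [([165.0, 215.0], 0.59, 4535), ([290.0, 186.0], 0.59, 6700)]
jar [([201.0, 118.0], 0.82, 704)]
cup [([395.0, 121.0], 0.93, 696), ([290.0, 184.0], 0.43, 6836)]
side 473.3917475746387 281.20600198494043 209.1333015593988 [[-0.963, -0.268, 0.006], [-0.203, 0.714, -0.67], [0.175, -0.646, -0.743]] [482.0, 136.0, 1158.0]
slab [([257.0, 218.0], 0.63, 5517)]
prism_b [([324.0, 126.0], 0.97, 867), ([391.0, 147.0], 0.97, 662), ([313.0, 140.0], 0.95, 1047), ([293.0, 200.0], 0.72, 1242), ([304.0, 155.0], 0.59, 1052)]
plate [([242.0, 344.0], 0.95, 6601)]
jar [([154.0, 267.0], 0.81, 1195)]
cup [([237.0, 134.0], 0.83, 707)]
```

View pics/top0.png

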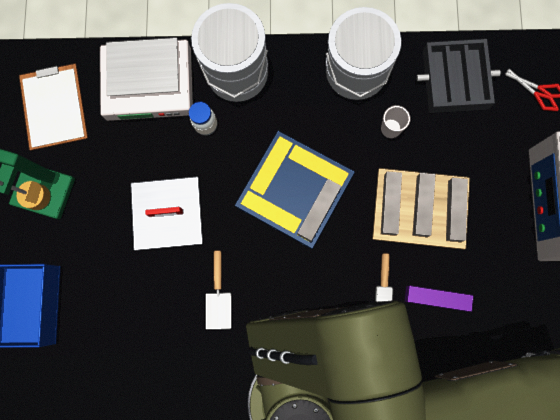

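View pics/side0.png

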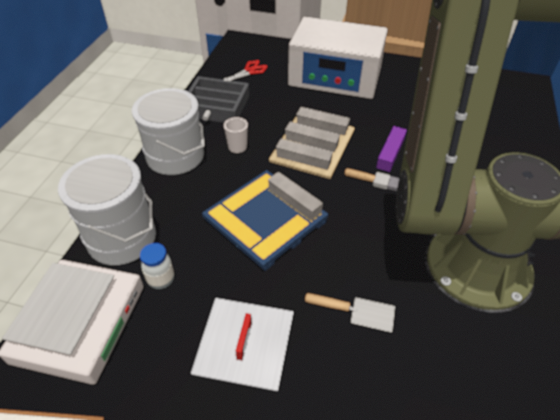

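```bash
cat > h.py <<'E'
from cell import *
import cv2,numpy as np
from scipy.optimize import minimize
def unproj(c,uv,z):
    uv=np.asarray(uv,float).reshape(-1,2);d=np.c_[(uv[:,0]-c['cx'])/c['fx'],(uv[:,1]-c['cy'])/c['fy'],np.ones(len(uv))]
    R=np.array(c['R']);o=-R.T@np.array(c['t']);w=d@R
    return (o+w*((z-o[2])/w[:,2])[:,None])[:,:2]
def proj(c,X):
    P=np.asarray(X)@np.array(c['R']).T+np.array(c['t']);return np.c_[c['fx']*P[:,0]/P[:,2]+c['cx'],c['fy']*P[:,1]/P[:,2]+c['cy']]
def box(p,L,W,z0,z1):
    x,y,a=p;r=np.array([[np.cos(a),-np.sin(a)],[np.sin(a),np.cos(a)]])
    q=np.array([[1,1],[1,-1],[-1,-1],[-1,1]])*[L/2,W/2]@r.T+[x,y]
    return np.vstack([np.c_[q,np.full(4,z)] for z in (z0,z1)])
def render(c,polys,k=4):
    m=np.zeros((420*k,560*k),np.uint8)
    for X in polys:
        u=proj(c,X);h=cv2.convexHull(((u+.5)*k*16).astype(np.int32).reshape(-1,1,2))
        cv2.fillConvexPoly(m,h,1,shift=4)
    return cv2.resize(m.astype(np.float32),(560,420),interpolation=cv2.INTER_AREA)
def fit(views,p0,model):
    "views: list of (cam,mask); model(p)->polys"
    f=lambda q:sum(np.abs(render(c,model([q[0],q[1],q[2]/100]))-m).sum() for c,m in views)
    q0=np.array([p0[0],p0[1],p0[2]*100])
    r=minimize(f,q0,method='Nelder-Mead',options=dict(initial_simplex=q0+np.array([[0,0,0],[8,0,0],[0,8,0],[0,0,8]]),xatol=.05,fatol=.1))
    r=minimize(f,r.x,method='Nelder-Mead',options=dict(initial_simplex=r.x+np.array([[0,0,0],[-3,0,0],[0,-3,0],[0,0,-3]]),xatol=.05,fatol=.1))
    m=sum(m.sum() for _,m in views)
    return np.array([r.x[0],r.x[1],r.x[2]/100]),r.fun/m
def yellow(c):
    h=cv2.cvtColor(np.ascontiguousarray(c['image']),cv2.COLOR_RGB2HSV);return cv2.inRange(h,(22,120,90),(36,255,255))//255
def comps(m,amin):
    n,l,s,_=cv2.connectedComponentsWithStats(m);return [(l==i).astype(np.uint8) for i in range(1,n) if s[i,4]>amin]
def rect(c,m,z):
    k,_=cv2.findContours(m,cv2.RETR_EXTERNAL,cv2.CHAIN_APPROX_NONE)
    (ctr,(w,h),a)=cv2.minAreaRect(unproj(c,max(k,key=len).reshape(-1,2),z).astype(np.float32))
    a=np.radians(a)
    if h>w:w,h,a=h,w,a+np.pi/2
    return [ctr[0],ctr[1],(a+np.pi/2)%np.pi-np.pi/2],(w,h)
E
cat > m.py <<'E'
from h import *
np.set_printoptions(precision=3,suppress=True)
for n in ['top','side']:
    c=camera(n);print(n)
    for m in comps(yellow(c),150):
        p,wh=rect(c,m,30);
        if min(wh)<60: print('yel',np.array(p),np.round(wh),m.sum(),*fit([(c,m)],p,lambda p:[box(p,160,40,30,30)]))
    for d in trace('prism_b',c):
        m=d['pixels'].astype(np.uint8);m=max(comps(m,50),key=lambda a:a.sum());p,wh=rect(c,m,40)
        z=12 if unproj(c,[d['location']],40)[0,1]<-120 else 30
        print('pr',round(d['conf'],2),np.round(d['location']),np.array(p),*fit([(c,m)],p,lambda p:[box(p,160,40,z,z+40)]))
    h=cv2.cvtColor(np.ascontiguousarray(c['image']),cv2.COLOR_RGB2HSV)
    t=trace('plate',c)[0];m=t['pixels'].astype(np.uint8);p,wh=rect(c,m,6);print('plate',np.array(p),wh,*fit([(c,m)],p,lambda p:[box(p,180,180,0,6)]))
    red=(cv2.inRange(h,(0,150,80),(8,255,255))|cv2.inRange(h,(172,150,80),(180,255,255)))//255
    for k in comps(red,40): p,wh=rect(c,k,45);print('red',np.array(p),np.round(wh))
    for q,z in(('jar',100),('cup',85)):
        d=trace(q,c)[0];print(q,unproj(c,[d['location']],z/2))
E
python3 m.py
```

```text
top
yel [606.27   65.165  -0.521] [160.  40.] 910 [606.614  65.562  -0.519] 0.038049450549450546
yel [604.565 -58.281   1.051] [160.  40.] 909 [605.035 -57.937   1.055] 0.041047854785478545
yel [482.95   66.926   1.048] [160.  41.] 942 [483.26   67.306   1.051] 0.03888004246284501
pr 0.96 [428. 203.] [ 495.757 -326.525   -0.098] [ 496.251 -328.165   -0.1  ] 0.10687108325872874
pr 0.89 [388. 202.] [ 499.324 -243.324   -0.097] [ 499.744 -244.167   -0.102] 0.052073991031390134
pr 0.81 [321. 214.] [484.088 -58.651  -0.514] [481.649 -57.305  -0.512] 0.06429100790513834
pr 0.66 [457. 211.] [ 480.06  -409.142   -0.091] [ 480.489 -411.586   -0.084] 0.047628012048192774
pr 0.62 [438. 297.] [ 256.822 -351.473    1.412] [ 257.11  -351.872    1.419] 0.10174141221374046
plate [485.231 347.202  -1.49 ] (182.7895050048828, 182.70086669921875) [486.444 347.102  -1.488] 0.02158717105263158
red [ 776.553 -661.581   -0.09 ] [73. 65.]
red [485.895 344.26   -1.487] [89. 15.]
jar [[726.083 248.575]]
cup [[ 718.95  -256.568]]
side
yel [605.25  -55.899   1.043] [157.  39.] 551 [606.118 -57.094   1.066] 0.17
[... 217 characters left out ...]
.] [483.209 -64.809  -0.491] [480.426 -54.589  -0.509] 0.05131204231082181
pr 0.94 [388. 148.] [ 256.465 -329.535    1.424] [ 256.615 -337.834    1.428] 0.07230941704035874
pr 0.9 [305. 155.] [ 499.224 -234.77    -0.126] [ 499.88  -242.99    -0.117] 0.103
pr 0.8 [311. 140.] [ 494.389 -315.676   -0.113] [ 494.899 -324.735   -0.146] 0.11439189189189189
pr 0.78 [323. 124.] [ 479.672 -398.549   -0.093] [ 480.546 -409.918   -0.111] 0.06277382256297918
plate [485.769 349.488  -1.491] (182.94166564941406, 180.8516387939453) [486.239 347.801  -1.49 ] 0.019807923169267706
red [ 771.388 -633.4     -0.695] [97. 78.]
red [483.14  355.089  -1.485] [100.  14.]
jar [[728.729 246.139]]
cup [[478.41 374.59]]
```

```bash
cat > plan.py <<'E'
import numpy as np,json,math
def plan(cur,wps,step=35):
    "cur (x,y,z,yaw); wps: (x,y,z,yaw,fingers[,step])"
    cur=np.array(cur,float)
    for w in wps:
        st=w[5] if len(w)>5 else step;f=w[4]
        while True:
            d=np.array(w[:4])-cur
            if np.all(np.abs(d[:3])<.6) and abs(d[3])<.006: break
            c,s=math.cos(cur[3]),math.sin(cur[3])
            T=np.array([c*d[0]+s*d[1],s*d[0]-c*d[1],-d[2]])/100;wz=-d[3]/2
            n=max(1,math.ceil(max(np.linalg.norm(d[:3])/st,abs(d[3])/.12)-.05))
            k=max(1,math.ceil(np.abs(T).max()-.0001),math.ceil(n/10))
            T=np.round(T/k/.005)*.005;wz=round(wz/k/.005)*.005;n=math.ceil(n/k)
            rows=[]
            for i in range(1,n+1):
                r=dict(zip(('dx','dy','dz','wz'),np.round(np.r_[T,wz]*i/n,3 if i==n else 2)))
                rows.append({k:float(v) for k,v in r.items() if v}|{'fingers':f})
            print(json.dumps(rows).replace(' ',''))
            cur+=[100*(c*T[0]+s*T[1]),100*(s*T[0]-c*T[1]),-100*T[2],-2*wz]
        print('  at',np.round(cur,3))
    return cur
E
python3 - <<'E'
from plan import *
plan((138.6,-532.2,205.4,.2548),[(480.5,-411,110,-.09,-.5,45),(480.5,-411,20,-.09,-.5,30)])
E
```

```text
[{"dx":0.3,"dy":-0.03,"dz":0.08,"wz":0.02,"fingers":-0.5},{"dx":0.6,"dy":-0.05,"dz":0.16,"wz":0.03,"fingers":-0.5},{"dx":0.905,"dy":-0.08,"dz":0.24,"wz":0.045,"fingers":-0.5}]
[{"dx":0.3,"dy":-0.05,"dz":0.08,"wz":0.01,"fingers":-0.5},{"dx":0.59,"dy":-0.11,"dz":0.16,"wz":0.03,"fingers":-0.5},{"dx":0.89,"dy":-0.16,"dz":0.24,"wz":0.04,"fingers":-0.5}]
[{"dx":0.29,"dy":-0.08,"dz":0.08,"wz":0.02,"fingers":-0.5},{"dx":0.59,"dy":-0.15,"dz":0.16,"wz":0.03,"fingers":-0.5},{"dx":0.88,"dy":-0.23,"dz":0.235,"wz":0.045,"fingers":-0.5}]
[{"dx":0.28,"dy":-0.1,"dz":0.08,"wz":0.01,"fingers":-0.5},{"dx":0.57,"dy":-0.2,"dz":0.16,"wz":0.03,"fingers":-0.5},{"dx":0.855,"dy":-0.305,"dz":0.24,"wz":0.04,"fingers":-0.5}]
  at [ 4.80724e+02 -4.10838e+02  1.09900e+02 -8.50000e-02]
[{"dz":0.3,"fingers":-0.5},{"dz":0.6,"fingers":-0.5},{"dz":0.9,"fingers":-0.5}]
  at [ 4.80724e+02 -4.10838e+02  1.99000e+01 -8.50000e-02]
```

{"method": "servo_tool", "body": {"motion": [{"dx": 0.3, "dy": -0.03, "dz": 0.08, "wz": 0.02, "fingers": -0.5}, {"dx": 0.6, "dy": -0.05, "dz": 0.16, "wz": 0.03, "fingers": -0.5}, {"dx": 0.905, "dy": -0.08, "dz": 0.24, "wz": 0.045, "fingers": -0.5}]}}

```text
schema error: expected keys wx, wy, wz, dx, dy, dz, fingers
```

{"method": "servo_tool", "body": {"motion": [{"dx": 0.3, "dy": -0.05, "dz": 0.08, "wz": 0.01, "fingers": -0.5}, {"dx": 0.59, "dy": -0.11, "dz": 0.16, "wz": 0.03, "fingers": -0.5}, {"dx": 0.89, "dy": -0.16, "dz": 0.24, "wz": 0.04, "fingers": -0.5}]}}

```text
schema error: expected keys wx, wy, wz, dx, dy, dz, fingers
```

{"method": "servo_tool", "body": {"motion": [{"dx": 0.29, "dy": -0.08, "dz": 0.08, "wz": 0.02, "fingers": -0.5}, {"dx": 0.59, "dy": -0.15, "dz": 0.16, "wz": 0.03, "fingers": -0.5}, {"dx": 0.88, "dy": -0.23, "dz": 0.235, "wz": 0.045, "fingers": -0.5}]}}

```text
schema error: expected keys wx, wy, wz, dx, dy, dz, fingers
```

{"method": "servo_tool", "body": {"motion": [{"dx": 0.28, "dy": -0.1, "dz": 0.08, "wz": 0.01, "fingers": -0.5}, {"dx": 0.57, "dy": -0.2, "dz": 0.16, "wz": 0.03, "fingers": -0.5}, {"dx": 0.855, "dy": -0.305, "dz": 0.24, "wz": 0.04, "fingers": -0.5}, {"dx": 0.855, "dy": -0.305, "dz": 0.24, "wz": 0.04, "fingers": -0.5}, {"dx": 0.855, "dy": -0.305, "dz": 0.24, "wz": 0.04, "fingers": -0.5}]}}

```text
schema error: expected keys wx, wy, wz, dx, dy, dz, fingers
```

{"method": "servo_tool", "body": {"motion": [{"wx": 0, "wy": 0, "wz": 0.02, "dx": 0.3, "dy": -0.03, "dz": 0.08, "fingers": -0.5}, {"wx": 0, "wy": 0, "wz": 0.03, "dx": 0.6, "dy": -0.05, "dz": 0.16, "fingers": -0.5}, {"wx": 0, "wy": 0, "wz": 0.045, "dx": 0.905, "dy": -0.08, "dz": 0.24, "fingers": -0.5}]}}

```text
clock: 1.4
eef_pos: [225.0, -501.3, 181.2]
eef_rot: [3.141, -0.0, 0.163]
wrist_force: [0.4, 0.2, -0.2]
finger_gap: 73.8
finger_force: 0.0
```

{"method": "servo_tool", "body": {"motion": [{"wx": 0, "wy": 0, "wz": 0.01, "dx": 0.3, "dy": -0.05, "dz": 0.08, "fingers": -0.5}, {"wx": 0, "wy": 0, "wz": 0.03, "dx": 0.59, "dy": -0.11, "dz": 0.16, "fingers": -0.5}, {"wx": 0, "wy": 0, "wz": 0.04, "dx": 0.89, "dy": -0.16, "dz": 0.24, "fingers": -0.5}]}}

```text
clock: 1.7
eef_pos: [310.4, -470.7, 157.2]
eef_rot: [3.142, -0.0, 0.083]
wrist_force: [0.0, -0.1, -0.4]
finger_gap: 70.3
finger_force: 0.0
```

{"method": "servo_tool", "body": {"motion": [{"wx": 0, "wy": 0, "wz": 0.02, "dx": 0.29, "dy": -0.08, "dz": 0.08, "fingers": -0.5}, {"wx": 0, "wy": 0, "wz": 0.03, "dx": 0.59, "dy": -0.15, "dz": 0.16, "fingers": -0.5}, {"wx": 0, "wy": 0, "wz": 0.045, "dx": 0.88, "dy": -0.23, "dz": 0.235, "fingers": -0.5}]}}

```text
clock: 2.0
eef_pos: [396.3, -440.4, 133.6]
eef_rot: [3.142, -0.0, -0.006]
wrist_force: [-0.8, -0.4, -0.1]
finger_gap: 70.4
finger_force: 0.0
```

{"method": "servo_tool", "body": {"motion": [{"wx": 0, "wy": 0, "wz": 0.01, "dx": 0.28, "dy": -0.1, "dz": 0.08, "fingers": -0.5}, {"wx": 0, "wy": 0, "wz": 0.03, "dx": 0.57, "dy": -0.2, "dz": 0.16, "fingers": -0.5}, {"wx": 0, "wy": 0, "wz": 0.04, "dx": 0.855, "dy": -0.305, "dz": 0.24, "fingers": -0.5}, {"wx": 0, "wy": 0, "wz": 0.04, "dx": 0.855, "dy": -0.305, "dz": 0.24, "fingers": -0.5}, {"wx": 0, "wy": 0, "wz": 0.04, "dx": 0.855, "dy": -0.305, "dz": 0.24, "fingers": -0.5}]}}

```text
clock: 2.5
eef_pos: [480.8, -410.6, 109.6]
eef_rot: [-3.141, 0.001, -0.084]
wrist_force: [-0.2, 0.2, 0.4]
finger_gap: 70.3
finger_force: 0.0
```

```bash
python3 - <<'E'
from h import *
from plan import plan
np.set_printoptions(precision=3,suppress=True)
c=camera('wrist');cv2.imwrite('pics/w1.png',c['image'][:,:,::-1])
u=proj(c,box([480.5,-411,-.09],160,40,12,52));print(u)
for d in trace('prism_b',c):
    m=d['pixels'].astype(np.uint8);m=max(comps(m,50),key=lambda a:a.sum());p,wh=rect(c,m,52)
    print(d['conf'],d['location'],np.array(p),np.round(wh),m.sum())
cur=plan((480.724,-410.838,109.9,-.085),[(480.5,-411,20,-.085,-.5,30)])
cur=plan(cur,[(480.5,-411,115,-.085,1,35),(605.3,-57.7,110,1.052,1,38),(605.3,-57.7,38.5,1.052,1,20)])
E
```

```text
[[251.614 107.346]
 [305.129 107.653]
 [300.526 302.15 ]
 [253.764 301.899]
 [247.273 104.893]
 [309.898 105.252]
 [303.935 328.413]
 [250.364 328.128]]
0.72 [156.9, 178.5] [ 499.484 -332.332   -0.121] [151.  49.] 12803
0.64 [47.4, 187.3] [ 513.873 -255.307   -0.093] [132.  61.] 15788
0.6 [279.1, 211.2] [ 485.33  -411.962   -0.09 ] [153.  41.] 12594
[{"dz":0.3,"fingers":-0.5},{"dz":0.6,"fingers":-0.5},{"dz":0.9,"fingers":-0.5}]
  at [ 480.724 -410.838   19.9     -0.085]
[{"dz":-0.32,"fingers":1},{"dz":-0.63,"fingers":1},{"dz":-0.95,"fingers":1}]
  at [ 480.724 -410.838  114.9     -0.085]
[{"dx":0.08,"dy":-0.3,"wz":-0.05,"fingers":1},{"dx":0.16,"dy":-0.6,"dz":0.01,"wz":-0.09,"fingers":1},{"dx":0.235,"dy":-0.905,"dz":0.01,"wz":-0.14,"fingers":1}]
[{"dx":0.16,"dy":-0.27,"wz":-0.05,"fingers":1},{"dx":0.32,"dy":-0.54,"dz":0.01,"wz":-0.1,"fingers":1},{"dx":0.475,"dy":-0.805,"dz":0.015,"wz":-0.145,"fingers":1}]
[{"dx":0.23,"dy":-0.21,"wz":-0.05,"fingers":1},{"dx":0.46,"dy":-0.42,"dz":0.01,"wz":-0.09,"fingers":1},{"dx":0.69,"dy":-0.635,"dz":0.01,"wz":-0.14,"fingers":1}]
[{"dx":0.28,"dy":-0.14,"wz":-0.05,"fingers":1},{"dx":0.56,"dy":-0.28,"dz":0.01,"wz":-0.1,"fingers":1},{"dx":0.835,"dy":-0.425,"dz":0.015,"wz":-0.145,"fingers":1}]
  at [605.065 -57.651 109.9     1.055]
[{"dz":0.18,"fingers":1},{"dz":0.36,"fingers":1},{"dz":0.54,"fingers":1},{"dz":0.715,"fingers":1}]
  at [605.065 -57.651  38.4     1.055]
```

View pics/w1.png

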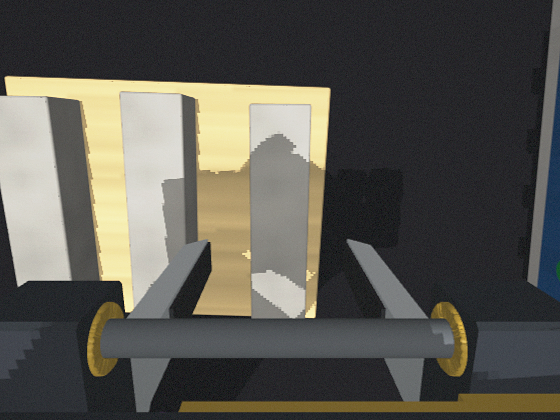

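The wrist view shows the prism between the fingers. Its top edge is at columns 249–311, row 104; I predicted 247–310, row 105. The position is confirmed, so I'll grasp.

{"method": "servo_tool", "body": {"motion": [{"wx": 0, "wy": 0, "wz": 0, "dx": 0, "dy": 0, "dz": 0.3, "fingers": -0.5}, {"wx": 0, "wy": 0, "wz": 0, "dx": 0, "dy": 0, "dz": 0.6, "fingers": -0.5}, {"wx": 0, "wy": 0, "wz": 0, "dx": 0, "dy": 0, "dz": 0.8, "fingers": -0.5}, {"wx": 0, "wy": 0, "wz": 0, "dx": 0, "dy": 0, "dz": 0.9, "fingers": -0.5}, {"wx": 0, "wy": 0, "wz": 0, "dx": 0, "dy": 0, "dz": 0.9, "fingers": 1}, {"wx": 0, "wy": 0, "wz": 0, "dx": 0, "dy": 0, "dz": 0.9, "fingers": 1}, {"wx": 0, "wy": 0, "wz": 0, "dx": 0, "dy": 0, "dz": 0.9, "fingers": 1}, {"wx": 0, "wy": 0, "wz": 0, "dx": 0, "dy": 0, "dz": 0.9, "fingers": 1}, {"wx": 0, "wy": 0, "wz": 0, "dx": 0, "dy": 0, "dz": 0.9, "fingers": 1}, {"wx": 0, "wy": 0, "wz": 0, "dx": 0, "dy": 0, "dz": 0.9, "fingers": 1}], "newtons": 40}}

```text
clock: 3.6
eef_pos: [481.0, -411.3, 21.0]
eef_rot: [3.141, -0.001, -0.085]
wrist_force: [-1.7, -1.2, 6.7]
finger_gap: 39.4
finger_force: 40.0
```

{"method": "servo_tool", "body": {"motion": [{"wx": 0, "wy": 0, "wz": 0, "dx": 0, "dy": 0, "dz": -0.1, "fingers": 1}, {"wx": 0, "wy": 0, "wz": 0, "dx": 0, "dy": 0, "dz": -0.35, "fingers": 1}, {"wx": 0, "wy": 0, "wz": 0, "dx": 0, "dy": 0, "dz": -0.7, "fingers": 1}, {"wx": 0, "wy": 0, "wz": 0, "dx": 0, "dy": 0, "dz": -0.95, "fingers": 1}, {"wx": 0, "wy": 0, "wz": 0, "dx": 0, "dy": 0, "dz": -0.95, "fingers": 1}]}}

```text
clock: 4.1
eef_pos: [481.8, -411.7, 118.6]
eef_rot: [3.138, -0.004, -0.085]
wrist_force: [-0.7, -0.3, -4.5]
finger_gap: 39.5
finger_force: 40.0
```

{"method": "servo_tool", "body": {"motion": [{"wx": 0, "wy": 0, "wz": -0.05, "dx": 0.08, "dy": -0.3, "dz": 0, "fingers": 1}, {"wx": 0, "wy": 0, "wz": -0.09, "dx": 0.16, "dy": -0.6, "dz": 0.01, "fingers": 1}, {"wx": 0, "wy": 0, "wz": -0.14, "dx": 0.235, "dy": -0.905, "dz": 0.01, "fingers": 1}]}}

```text
clock: 4.4
eef_pos: [511.2, -321.2, 111.7]
eef_rot: [-3.139, 0.002, 0.198]
wrist_force: [0.9, 0.1, -5.9]
finger_gap: 39.9
finger_force: 40.0
```

{"method": "servo_tool", "body": {"motion": [{"wx": 0, "wy": 0, "wz": -0.05, "dx": 0.16, "dy": -0.27, "dz": 0, "fingers": 1}, {"wx": 0, "wy": 0, "wz": -0.1, "dx": 0.32, "dy": -0.54, "dz": 0.01, "fingers": 1}, {"wx": 0, "wy": 0, "wz": -0.145, "dx": 0.475, "dy": -0.805, "dz": 0.015, "fingers": 1}]}}

```text
clock: 4.7
eef_pos: [542.4, -232.8, 110.5]
eef_rot: [-3.139, 0.002, 0.489]
wrist_force: [1.0, -0.5, -4.9]
finger_gap: 40.0
finger_force: 40.0
```

{"method": "servo_tool", "body": {"motion": [{"wx": 0, "wy": 0, "wz": -0.05, "dx": 0.23, "dy": -0.21, "dz": 0, "fingers": 1}, {"wx": 0, "wy": 0, "wz": -0.09, "dx": 0.46, "dy": -0.42, "dz": 0.01, "fingers": 1}, {"wx": 0, "wy": 0, "wz": -0.14, "dx": 0.69, "dy": -0.635, "dz": 0.01, "fingers": 1}]}}

```text
clock: 5.0
eef_pos: [573.7, -144.6, 109.4]
eef_rot: [-3.139, 0.001, 0.768]
wrist_force: [-0.1, -0.2, -6.4]
finger_gap: 40.0
finger_force: 40.0
```

{"method": "servo_tool", "body": {"motion": [{"wx": 0, "wy": 0, "wz": -0.05, "dx": 0.28, "dy": -0.14, "dz": 0, "fingers": 1}, {"wx": 0, "wy": 0, "wz": -0.1, "dx": 0.56, "dy": -0.28, "dz": 0.01, "fingers": 1}, {"wx": 0, "wy": 0, "wz": -0.145, "dx": 0.835, "dy": -0.425, "dz": 0.015, "fingers": 1}, {"wx": 0, "wy": 0, "wz": -0.145, "dx": 0.835, "dy": -0.425, "dz": 0.015, "fingers": 1}, {"wx": 0, "wy": 0, "wz": -0.145, "dx": 0.835, "dy": -0.425, "dz": 0.015, "fingers": 1}, {"wx": 0, "wy": 0, "wz": -0.145, "dx": 0.835, "dy": -0.425, "dz": 0.015, "fingers": 1}, {"wx": 0, "wy": 0, "wz": -0.145, "dx": 0.835, "dy": -0.425, "dz": 0.015, "fingers": 1}]}}

```text
clock: 5.7
eef_pos: [604.8, -58.6, 109.5]
eef_rot: [-3.141, 0.0, 1.053]
wrist_force: [-0.7, -0.1, -6.1]
finger_gap: 39.8
finger_force: 40.0
```

{"method": "servo_tool", "body": {"motion": [{"wx": 0, "wy": 0, "wz": 0, "dx": 0, "dy": 0, "dz": 0.2, "fingers": 1}, {"wx": 0, "wy": 0, "wz": 0, "dx": 0, "dy": 0, "dz": 0.4, "fingers": 1}, {"wx": 0, "wy": 0, "wz": 0, "dx": 0, "dy": 0, "dz": 0.55, "fingers": 1}, {"wx": 0, "wy": 0, "wz": 0, "dx": 0, "dy": 0, "dz": 0.63, "fingers": 1}, {"wx": 0, "wy": 0, "wz": 0, "dx": 0, "dy": 0, "dz": 0.68, "fingers": 1}, {"wx": 0, "wy": 0, "wz": 0, "dx": 0, "dy": 0, "dz": 0.71, "fingers": 1}, {"wx": 0, "wy": 0, "wz": 0, "dx": 0, "dy": 0, "dz": 0.71, "fingers": 1}, {"wx": 0, "wy": 0, "wz": 0, "dx": 0, "dy": 0, "dz": 0.71, "fingers": 1}]}}

```text
clock: 6.5
eef_pos: [605.5, -57.8, 39.5]
eef_rot: [3.141, -0.0, 1.055]
wrist_force: [-0.2, -0.6, -5.2]
finger_gap: 39.8
finger_force: 40.0
```

{"method": "servo_tool", "body": {"motion": [{"wx": 0, "wy": 0, "wz": 0, "dx": 0, "dy": 0, "dz": 0.01, "fingers": 1}, {"wx": 0, "wy": 0, "wz": 0, "dx": 0, "dy": 0, "dz": 0.01, "fingers": 1}, {"wx": 0, "wy": 0, "wz": 0, "dx": 0, "dy": 0, "dz": 0.01, "fingers": -0.5}, {"wx": 0, "wy": 0, "wz": 0, "dx": 0, "dy": 0, "dz": 0.01, "fingers": -0.5}, {"wx": 0, "wy": 0, "wz": 0, "dx": 0, "dy": 0, "dz": 0.01, "fingers": -0.5}, {"wx": 0, "wy": 0, "wz": 0, "dx": 0, "dy": 0, "dz": 0.01, "fingers": -0.5}, {"wx": 0, "wy": 0, "wz": 0, "dx": 0, "dy": 0, "dz": -0.29, "fingers": -0.5}, {"wx": 0, "wy": 0, "wz": 0, "dx": 0, "dy": 0, "dz": -0.69, "fingers": -0.5}, {"wx": 0, "wy": 0, "wz": 0, "dx": 0, "dy": 0, "dz": -0.79, "fingers": -0.5}]}}

```text
clock: 7.4
eef_pos: [606.8, -57.9, 122.2]
eef_rot: [3.136, -0.002, 1.055]
wrist_force: [-0.5, -0.6, -0.3]
finger_gap: 70.4
finger_force: 0.0
```

```bash
sed -i 's/r={"/&/; s/rows.append({k:float(v) for k,v in r.items() if v}|/rows.append({"wx":0,"wy":0}|{k:float(v) for k,v in r.items()}|/' plan.py
python3 - <<'E'
from plan import plan
cur=plan((605.065,-57.651,117.9,1.055),[(495.8,-327.5,112,-.1,-.5,42)])
E
```

```text
[{"wx":0,"wy":0,"dx":-0.24,"dy":0.03,"dz":0.0,"wz":0.05,"fingers":-0.5},{"wx":0,"wy":0,"dx":-0.48,"dy":0.06,"dz":0.01,"wz":0.1,"fingers":-0.5},{"wx":0,"wy":0,"dx":-0.72,"dy":0.09,"dz":0.02,"wz":0.14,"fingers":-0.5},{"wx":0,"wy":0,"dx":-0.96,"dy":0.125,"dz":0.02,"wz":0.19,"fingers":-0.5}]
[{"wx":0,"wy":0,"dx":-0.21,"dy":0.12,"dz":0.0,"wz":0.05,"fingers":-0.5},{"wx":0,"wy":0,"dx":-0.42,"dy":0.24,"dz":0.01,"wz":0.1,"fingers":-0.5},{"wx":0,"wy":0,"dx":-0.63,"dy":0.36,"dz":0.02,"wz":0.15,"fingers":-0.5},{"wx":0,"wy":0,"dx":-0.845,"dy":0.475,"dz":0.02,"wz":0.195,"fingers":-0.5}]
[{"wx":0,"wy":0,"dx":-0.15,"dy":0.19,"dz":0.0,"wz":0.05,"fingers":-0.5},{"wx":0,"wy":0,"dx":-0.3,"dy":0.38,"dz":0.01,"wz":0.1,"fingers":-0.5},{"wx":0,"wy":0,"dx":-0.45,"dy":0.57,"dz":0.02,"wz":0.14,"fingers":-0.5},{"wx":0,"wy":0,"dx":-0.605,"dy":0.765,"dz":0.02,"wz":0.19,"fingers":-0.5}]
  at [ 4.95751e+02 -3.27638e+02  1.11900e+02 -9.50000e-02]
```

{"method": "servo_tool", "body": {"motion": [{"wx": 0, "wy": 0, "dx": -0.24, "dy": 0.03, "dz": 0.0, "wz": 0.05, "fingers": -0.5}, {"wx": 0, "wy": 0, "dx": -0.48, "dy": 0.06, "dz": 0.01, "wz": 0.1, "fingers": -0.5}, {"wx": 0, "wy": 0, "dx": -0.72, "dy": 0.09, "dz": 0.02, "wz": 0.14, "fingers": -0.5}, {"wx": 0, "wy": 0, "dx": -0.96, "dy": 0.125, "dz": 0.02, "wz": 0.19, "fingers": -0.5}]}}

```text
clock: 7.8
eef_pos: [568.0, -148.1, 115.4]
eef_rot: [-3.141, 0.0, 0.671]
wrist_force: [0.1, 0.2, -0.3]
finger_gap: 70.6
finger_force: 0.0
```

{"method": "servo_tool", "body": {"motion": [{"wx": 0, "wy": 0, "dx": -0.21, "dy": 0.12, "dz": 0.0, "wz": 0.05, "fingers": -0.5}, {"wx": 0, "wy": 0, "dx": -0.42, "dy": 0.24, "dz": 0.01, "wz": 0.1, "fingers": -0.5}, {"wx": 0, "wy": 0, "dx": -0.63, "dy": 0.36, "dz": 0.02, "wz": 0.15, "fingers": -0.5}, {"wx": 0, "wy": 0, "dx": -0.845, "dy": 0.475, "dz": 0.02, "wz": 0.195, "fingers": -0.5}]}}

```text
clock: 8.2
eef_pos: [531.8, -238.1, 113.3]
eef_rot: [-3.141, 0.0, 0.281]
wrist_force: [0.9, -0.8, -0.3]
finger_gap: 70.4
finger_force: 0.0
```

{"method": "servo_tool", "body": {"motion": [{"wx": 0, "wy": 0, "dx": -0.15, "dy": 0.19, "dz": 0.0, "wz": 0.05, "fingers": -0.5}, {"wx": 0, "wy": 0, "dx": -0.3, "dy": 0.38, "dz": 0.01, "wz": 0.1, "fingers": -0.5}, {"wx": 0, "wy": 0, "dx": -0.45, "dy": 0.57, "dz": 0.02, "wz": 0.14, "fingers": -0.5}, {"wx": 0, "wy": 0, "dx": -0.605, "dy": 0.765, "dz": 0.02, "wz": 0.19, "fingers": -0.5}, {"wx": 0, "wy": 0, "dx": -0.605, "dy": 0.765, "dz": 0.02, "wz": 0.19, "fingers": -0.5}, {"wx": 0, "wy": 0, "dx": -0.605, "dy": 0.765, "dz": 0.02, "wz": 0.19, "fingers": -0.5}]}}

```text
clock: 8.8
eef_pos: [495.6, -327.6, 111.5]
eef_rot: [-3.141, 0.0, -0.094]
wrist_force: [0.3, -0.1, -0.2]
finger_gap: 70.5
finger_force: 0.0
```

```bash
cat > m2.py <<'E'
from h import *
from plan import plan
np.set_printoptions(precision=3,suppress=True)
for n in ['top','side']:
    c=camera(n);print(n);cv2.imwrite(f'pics/{n}_{int(read_state()["clock"]*10)}.png',c['image'][:,:,::-1])
    for d in trace('prism_b',c):
        m=d['pixels'].astype(np.uint8);m=max(comps(m,50),key=lambda a:a.sum());p,wh=rect(c,m,40)
        z=12 if unproj(c,[d['location']],40)[0,1]<-150 else 30
        print('pr',round(d['conf'],2),np.round(d['location']),*fit([(c,m)],p,lambda p:[box(p,160,40,z,z+40)]))
E
cat > m3.py <<'E'
from h import *
c=camera('wrist');p=[495.8,-327.5,-.1]
import sys
p=eval(sys.argv[1]) if len(sys.argv)>1 else p
im=np.ascontiguousarray(c['image'][:,:,::-1]);cv2.polylines(im,[proj(c,box(p,160,40,12,52)[4:]).astype(np.int32)],True,(0,0,255),1)
cv2.imwrite(f'pics/w_{int(read_state()["clock"]*10)}.png',im)
E
python3 m2.py; python3 m3.py; ls pics
```

```text
top
pr 0.89 [388. 199.] [ 499.837 -243.848   -0.106] 0.1752880761523046
pr 0.75 [321. 210.] [480.566 -56.568  -0.513] 0.04721307619943556
side
pr 0.83 [292. 197.] [481.381 -54.991  -0.527] 0.06721500419111484
pr 0.83 [387. 151.] [ 262.322 -341.952    1.533] 0.6128796728971962
pr 0.78 [246. 192.] [606.193 -55.29    1.126] 0.1727554918815664
pr 0.76 [312. 140.] [ 495.298 -326.388   -0.13 ] 0.03923267326732673
pr 0.65 [303. 157.] [ 499.263 -241.451   -0.107] 0.0597671102661597
side0.png
side_89.png
top0.png
top_88.png
w1.png
w_90.png
```

```bash
python3 - <<'E'
import cv2,numpy as np
w=cv2.imread('pics/w_90.png')
t=cv2.resize(cv2.imread('pics/top_88.png')[120:255,225:365],None,fx=2.8,fy=2.8,interpolation=cv2.INTER_CUBIC)
o=np.zeros((600,800,3),np.uint8);o[:315,:420]=cv2.resize(w,(420,315));s=cv2.resize(cv2.imread('pics/side_89.png')[160:280,190:340],None,fx=2.5,fy=2.5);o[300:600,425:800]=s;o[:280,425:800]=t[:280,:375];cv2.imwrite('pics/c1.png',o)
E
```

```text
(no output)
```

View pics/c1.png

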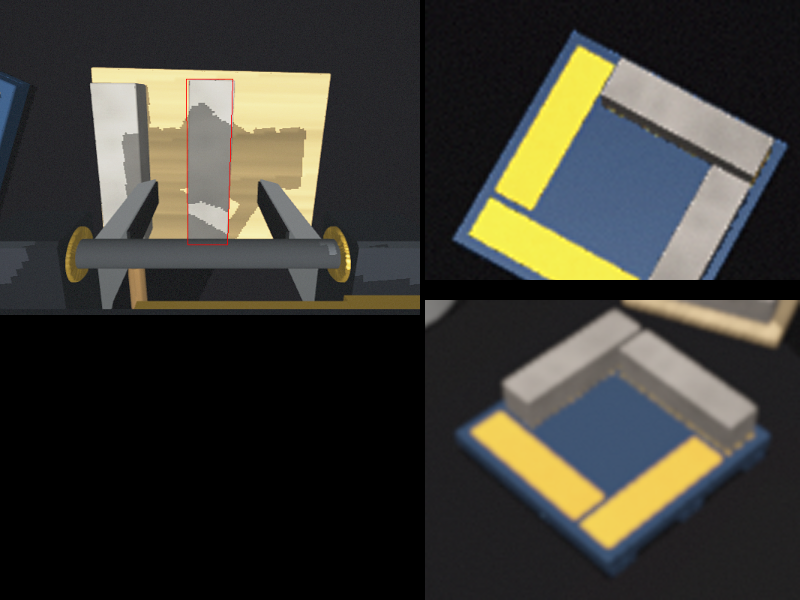

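The composite shows the first prism flat on its mark with a clear gap to prism_a. The wrist overlay (red) matches the middle board prism. Next is the second prism.

{"method": "servo_tool", "body": {"motion": [{"wx": 0, "wy": 0, "wz": 0, "dx": 0, "dy": 0, "dz": 0.32, "fingers": -0.5}, {"wx": 0, "wy": 0, "wz": 0, "dx": 0, "dy": 0, "dz": 0.64, "fingers": -0.5}, {"wx": 0, "wy": 0, "wz": 0, "dx": 0, "dy": 0, "dz": 0.84, "fingers": -0.5}, {"wx": 0, "wy": 0, "wz": 0, "dx": 0, "dy": 0, "dz": 0.92, "fingers": -0.5}, {"wx": 0, "wy": 0, "wz": 0, "dx": 0, "dy": 0, "dz": 0.92, "fingers": 1}, {"wx": 0, "wy": 0, "wz": 0, "dx": 0, "dy": 0, "dz": 0.92, "fingers": 1}, {"wx": 0, "wy": 0, "wz": 0, "dx": 0, "dy": 0, "dz": 0.92, "fingers": 1}, {"wx": 0, "wy": 0, "wz": 0, "dx": 0, "dy": 0, "dz": 0.92, "fingers": 1}, {"wx": 0, "wy": 0, "wz": 0, "dx": 0, "dy": 0, "dz": 0.92, "fingers": 1}, {"wx": 0, "wy": 0, "wz": 0, "dx": 0, "dy": 0, "dz": 0.92, "fingers": 1}], "newtons": 40}}

```text
clock: 10.05
eef_pos: [496.2, -328.0, 20.9]
eef_rot: [3.141, -0.001, -0.095]
wrist_force: [-2.0, 0.1, 5.7]
finger_gap: 39.9
finger_force: 39.9
```

{"method": "servo_tool", "body": {"motion": [{"wx": 0, "wy": 0, "wz": 0, "dx": 0, "dy": 0, "dz": -0.1, "fingers": 1}, {"wx": 0, "wy": 0, "wz": 0, "dx": 0, "dy": 0, "dz": -0.35, "fingers": 1}, {"wx": 0, "wy": 0, "wz": 0, "dx": 0, "dy": 0, "dz": -0.7, "fingers": 1}, {"wx": 0, "wy": 0, "wz": 0, "dx": 0, "dy": 0, "dz": -0.95, "fingers": 1}, {"wx": 0, "wy": 0, "wz": 0, "dx": 0, "dy": 0, "dz": -1.0, "fingers": 1}]}}

```text
clock: 10.55
eef_pos: [496.6, -328.2, 123.0]
eef_rot: [3.139, -0.003, -0.095]
wrist_force: [0.5, 0.1, -4.8]
finger_gap: 40.0
finger_force: 39.8
```

```bash
python3 - <<'E'
from plan import plan
plan((495.751,-327.638,119.9,-.095),[(606.8,65.8,114,-.52,1,38)])
E
```

```text
[{"wx":0,"wy":0,"dx":0.05,"dy":-0.27,"dz":0.0,"wz":0.01,"fingers":1},{"wx":0,"wy":0,"dx":0.1,"dy":-0.54,"dz":0.01,"wz":0.03,"fingers":1},{"wx":0,"wy":0,"dx":0.145,"dy":-0.805,"dz":0.01,"wz":0.04,"fingers":1}]
[{"wx":0,"wy":0,"dx":0.03,"dy":-0.27,"dz":0.0,"wz":0.02,"fingers":1},{"wx":0,"wy":0,"dx":0.05,"dy":-0.54,"dz":0.01,"wz":0.03,"fingers":1},{"wx":0,"wy":0,"dx":0.08,"dy":-0.815,"dz":0.01,"wz":0.045,"fingers":1}]
[{"wx":0,"wy":0,"dx":0.0,"dy":-0.27,"dz":0.0,"wz":0.01,"fingers":1},{"wx":0,"wy":0,"dx":0.01,"dy":-0.54,"dz":0.01,"wz":0.03,"fingers":1},{"wx":0,"wy":0,"dx":0.01,"dy":-0.815,"dz":0.015,"wz":0.04,"fingers":1}]
[{"wx":0,"wy":0,"dx":-0.02,"dy":-0.27,"dz":0.0,"wz":0.02,"fingers":1},{"wx":0,"wy":0,"dx":-0.04,"dy":-0.54,"dz":0.01,"wz":0.03,"fingers":1},{"wx":0,"wy":0,"dx":-0.055,"dy":-0.815,"dz":0.01,"wz":0.045,"fingers":1}]
[{"wx":0,"wy":0,"dx":-0.04,"dy":-0.27,"dz":0.0,"wz":0.01,"fingers":1},{"wx":0,"wy":0,"dx":-0.09,"dy":-0.54,"dz":0.01,"wz":0.03,"fingers":1},{"wx":0,"wy":0,"dx":-0.13,"dy":-0.81,"dz":0.015,"wz":0.04,"fingers":1}]
  at [ 6.06932e+02  6.58720e+01  1.13900e+02 -5.15000e-01]
```

{"method": "servo_tool", "body": {"motion": [{"wx": 0, "wy": 0, "dx": 0.05, "dy": -0.27, "dz": 0.0, "wz": 0.01, "fingers": 1}, {"wx": 0, "wy": 0, "dx": 0.1, "dy": -0.54, "dz": 0.01, "wz": 0.03, "fingers": 1}, {"wx": 0, "wy": 0, "dx": 0.145, "dy": -0.805, "dz": 0.01, "wz": 0.04, "fingers": 1}]}}

```text
clock: 10.85
eef_pos: [517.2, -247.6, 117.3]
eef_rot: [-3.141, 0.003, -0.177]
wrist_force: [-0.4, 0.1, -4.6]
finger_gap: 40.2
finger_force: 39.8
```

{"method": "servo_tool", "body": {"motion": [{"wx": 0, "wy": 0, "dx": 0.03, "dy": -0.27, "dz": 0.0, "wz": 0.02, "fingers": 1}, {"wx": 0, "wy": 0, "dx": 0.05, "dy": -0.54, "dz": 0.01, "wz": 0.03, "fingers": 1}, {"wx": 0, "wy": 0, "dx": 0.08, "dy": -0.815, "dz": 0.01, "wz": 0.045, "fingers": 1}]}}

```text
clock: 11.15
eef_pos: [539.3, -168.7, 116.3]
eef_rot: [-3.141, 0.003, -0.266]
wrist_force: [0.3, -0.2, -5.3]
finger_gap: 39.9
finger_force: 39.8
```

{"method": "servo_tool", "body": {"motion": [{"wx": 0, "wy": 0, "dx": 0.0, "dy": -0.27, "dz": 0.0, "wz": 0.01, "fingers": 1}, {"wx": 0, "wy": 0, "dx": 0.01, "dy": -0.54, "dz": 0.01, "wz": 0.03, "fingers": 1}, {"wx": 0, "wy": 0, "dx": 0.01, "dy": -0.815, "dz": 0.015, "wz": 0.04, "fingers": 1}]}}

```text
clock: 11.45
eef_pos: [561.8, -90.5, 114.9]
eef_rot: [3.141, 0.002, -0.347]
wrist_force: [0.5, -0.6, -4.9]
finger_gap: 40.0
finger_force: 39.8
```

{"method": "servo_tool", "body": {"motion": [{"wx": 0, "wy": 0, "dx": -0.02, "dy": -0.27, "dz": 0.0, "wz": 0.02, "fingers": 1}, {"wx": 0, "wy": 0, "dx": -0.04, "dy": -0.54, "dz": 0.01, "wz": 0.03, "fingers": 1}, {"wx": 0, "wy": 0, "dx": -0.055, "dy": -0.815, "dz": 0.01, "wz": 0.045, "fingers": 1}]}}

```text
clock: 11.75
eef_pos: [584.0, -12.0, 113.8]
eef_rot: [3.141, 0.003, -0.436]
wrist_force: [-0.6, -0.8, -4.7]
finger_gap: 39.7
finger_force: 39.8
```

{"method": "servo_tool", "body": {"motion": [{"wx": 0, "wy": 0, "dx": -0.04, "dy": -0.27, "dz": 0.0, "wz": 0.01, "fingers": 1}, {"wx": 0, "wy": 0, "dx": -0.09, "dy": -0.54, "dz": 0.01, "wz": 0.03, "fingers": 1}, {"wx": 0, "wy": 0, "dx": -0.13, "dy": -0.81, "dz": 0.015, "wz": 0.04, "fingers": 1}, {"wx": 0, "wy": 0, "dx": -0.13, "dy": -0.81, "dz": 0.015, "wz": 0.04, "fingers": 1}, {"wx": 0, "wy": 0, "dx": -0.13, "dy": -0.81, "dz": 0.015, "wz": 0.04, "fingers": 1}, {"wx": 0, "wy": 0, "dx": -0.13, "dy": -0.81, "dz": 0.015, "wz": 0.04, "fingers": 1}, {"wx": 0, "wy": 0, "dx": -0.13, "dy": -0.81, "dz": 0.015, "wz": 0.04, "fingers": 1}]}}

```text
clock: 12.45
eef_pos: [606.8, 65.0, 113.6]
eef_rot: [3.141, 0.0, -0.516]
wrist_force: [-0.2, 0.0, -5.7]
finger_gap: 39.9
finger_force: 39.8
```

{"method": "servo_tool", "body": {"motion": [{"wx": 0, "wy": 0, "wz": 0, "dx": 0, "dy": 0, "dz": 0.2, "fingers": 1}, {"wx": 0, "wy": 0, "wz": 0, "dx": 0, "dy": 0, "dz": 0.4, "fingers": 1}, {"wx": 0, "wy": 0, "wz": 0, "dx": 0, "dy": 0, "dz": 0.57, "fingers": 1}, {"wx": 0, "wy": 0, "wz": 0, "dx": 0, "dy": 0, "dz": 0.67, "fingers": 1}, {"wx": 0, "wy": 0, "wz": 0, "dx": 0, "dy": 0, "dz": 0.72, "fingers": 1}, {"wx": 0, "wy": 0, "wz": 0, "dx": 0, "dy": 0, "dz": 0.75, "fingers": 1}, {"wx": 0, "wy": 0, "wz": 0, "dx": 0, "dy": 0, "dz": 0.76, "fingers": 1}, {"wx": 0, "wy": 0, "wz": 0, "dx": 0, "dy": 0, "dz": 0.76, "fingers": 1}]}}

```text
clock: 13.25
eef_pos: [607.5, 65.7, 38.9]
eef_rot: [-3.141, -0.001, -0.515]
wrist_force: [-2.1, -1.8, 0.1]
finger_gap: 39.9
finger_force: 39.8
```

{"method": "servo_tool", "body": {"motion": [{"wx": 0, "wy": 0, "wz": 0, "dx": 0, "dy": 0, "dz": 0, "fingers": -0.5}, {"wx": 0, "wy": 0, "wz": 0, "dx": 0, "dy": 0, "dz": 0, "fingers": -0.5}, {"wx": 0, "wy": 0, "wz": 0, "dx": 0, "dy": 0, "dz": 0, "fingers": -0.5}, {"wx": 0, "wy": 0, "wz": 0, "dx": 0, "dy": 0, "dz": 0, "fingers": -0.5}, {"wx": 0, "wy": 0, "wz": 0, "dx": 0, "dy": 0, "dz": -0.3, "fingers": -0.5}, {"wx": 0, "wy": 0, "wz": 0, "dx": 0, "dy": 0, "dz": -0.6, "fingers": -0.5}, {"wx": 0, "wy": 0, "wz": 0, "dx": 0, "dy": 0, "dz": -0.8, "fingers": -0.5}]}}

```text
clock: 13.95
eef_pos: [607.6, 65.9, 120.1]
eef_rot: [-3.14, -0.002, -0.515]
wrist_force: [-0.3, -0.1, -0.1]
finger_gap: 70.3
finger_force: 0.0
```

```bash
python3 - <<'E'
from plan import plan
plan((606.932,65.872,117.9,-.515),[(499.8,-243.8,112,-.105,-.5,42)])
E
```

```text
[{"wx":0,"wy":0,"dx":0.08,"dy":0.4,"dz":0.01,"wz":-0.02,"fingers":-0.5},{"wx":0,"wy":0,"dx":0.15,"dy":0.805,"dz":0.015,"wz":-0.05,"fingers":-0.5}]
[{"wx":0,"wy":0,"dx":0.03,"dy":0.41,"dz":0.01,"wz":-0.02,"fingers":-0.5},{"wx":0,"wy":0,"dx":0.065,"dy":0.815,"dz":0.015,"wz":-0.05,"fingers":-0.5}]
[{"wx":0,"wy":0,"dx":-0.01,"dy":0.41,"dz":0.01,"wz":-0.03,"fingers":-0.5},{"wx":0,"wy":0,"dx":-0.015,"dy":0.82,"dz":0.015,"wz":-0.055,"fingers":-0.5}]
[{"wx":0,"wy":0,"dx":-0.05,"dy":0.41,"dz":0.01,"wz":-0.02,"fingers":-0.5},{"wx":0,"wy":0,"dx":-0.105,"dy":0.815,"dz":0.015,"wz":-0.05,"fingers":-0.5}]
  at [ 4.99724e+02 -2.43934e+02  1.11900e+02 -1.05000e-01]
```

{"method": "servo_tool", "body": {"motion": [{"wx": 0, "wy": 0, "dx": 0.08, "dy": 0.4, "dz": 0.01, "wz": -0.02, "fingers": -0.5}, {"wx": 0, "wy": 0, "dx": 0.15, "dy": 0.805, "dz": 0.015, "wz": -0.05, "fingers": -0.5}]}}

```text
clock: 14.15
eef_pos: [580.4, -12.0, 117.0]
eef_rot: [-3.141, -0.001, -0.412]
wrist_force: [0.7, -0.1, -1.0]
finger_gap: 70.9
finger_force: 0.0
```

{"method": "servo_tool", "body": {"motion": [{"wx": 0, "wy": 0, "dx": 0.03, "dy": 0.41, "dz": 0.01, "wz": -0.02, "fingers": -0.5}, {"wx": 0, "wy": 0, "dx": 0.065, "dy": 0.815, "dz": 0.015, "wz": -0.05, "fingers": -0.5}]}}

```text
clock: 14.35
eef_pos: [552.8, -90.1, 115.1]
eef_rot: [-3.142, -0.0, -0.313]
wrist_force: [0.9, 0.2, -0.6]
finger_gap: 70.3
finger_force: 0.0
```

{"method": "servo_tool", "body": {"motion": [{"wx": 0, "wy": 0, "dx": -0.01, "dy": 0.41, "dz": 0.01, "wz": -0.03, "fingers": -0.5}, {"wx": 0, "wy": 0, "dx": -0.015, "dy": 0.82, "dz": 0.015, "wz": -0.055, "fingers": -0.5}]}}

```text
clock: 14.55
eef_pos: [526.0, -167.7, 113.6]
eef_rot: [3.142, -0.0, -0.203]
wrist_force: [0.9, 0.3, 0.5]
finger_gap: 70.5
finger_force: 0.0
```

{"method": "servo_tool", "body": {"motion": [{"wx": 0, "wy": 0, "dx": -0.05, "dy": 0.41, "dz": 0.01, "wz": -0.02, "fingers": -0.5}, {"wx": 0, "wy": 0, "dx": -0.105, "dy": 0.815, "dz": 0.015, "wz": -0.05, "fingers": -0.5}, {"wx": 0, "wy": 0, "dx": -0.105, "dy": 0.815, "dz": 0.015, "wz": -0.05, "fingers": -0.5}, {"wx": 0, "wy": 0, "dx": -0.105, "dy": 0.815, "dz": 0.015, "wz": -0.05, "fingers": -0.5}, {"wx": 0, "wy": 0, "dx": -0.105, "dy": 0.815, "dz": 0.015, "wz": -0.05, "fingers": -0.5}]}}

```text
clock: 15.05
eef_pos: [500.1, -243.1, 112.0]
eef_rot: [-3.141, -0.0, -0.105]
wrist_force: [0.3, 0.7, -0.2]
finger_gap: 70.5
finger_force: 0.0
```

```bash
python3 m2.py; python3 m3.py "[499.8,-243.8,-.105]"; ls -t pics|head -3
python3 - <<'E'
from plan import plan
plan((499.724,-243.934,119.9,-.105),[(483.3,67.3,114,1.052,1,38)])
E
```

```text
top
pr 0.74 [322. 212.] [481.669 -56.926  -0.518] 0.09420010288065844
pr 0.74 [445. 299.] [ 255.327 -359.811    1.413] 0.30085653104925053
pr 0.6 [320. 165.] [606.155 -57.364   1.041] 0.057862381363244175
pr 0.59 [275. 164.] [607.716  65.109  -0.54 ] 0.06273255813953488
side
pr 0.85 [234. 224.] [605.869  68.378  -0.539] 0.0467680608365019
pr 0.82 [388. 149.] [ 257.64  -337.702    1.418] 0.11981566820276497
pr 0.68 [251. 186.] [604.838 -56.415   1.081] 0.20078502415458938
pr 0.68 [302. 153.] [ 500.033 -241.333   -0.106] 0.053705440900562854
pr 0.55 [292. 199.] [481.637 -55.845  -0.526] 0.05868084227910818
w_153.png
side_152.png
top_151.png
[{"wx":0,"wy":0,"dx":-0.04,"dy":-0.26,"dz":0.0,"wz":-0.05,"fingers":1},{"wx":0,"wy":0,"dx":-0.08,"dy":-0.51,"dz":0.01,"wz":-0.1,"fingers":1},{"wx":0,"wy":0,"dx":-0.12,"dy":-0.77,"dz":0.015,"wz":-0.145,"fingers":1}]
[{"wx":0,"wy":0,"dx":0.03,"dy":-0.26,"dz":0.0,"wz":-0.05,"fingers":1},{"wx":0,"wy":0,"dx":0.07,"dy":-0.51,"dz":0.01,"wz":-0.1,"fingers":1},{"wx":0,"wy":0,"dx":0.1,"dy":-0.77,"dz":0.015,"wz":-0.145,"fingers":1}]
[{"wx":0,"wy":0,"dx":0.11,"dy":-0.24,"dz":0.0,"wz":-0.05,"fingers":1},{"wx":0,"wy":0,"dx":0.21,"dy":-0.47,"dz":0.01,"wz":-0.1,"fingers":1},{"wx":0,"wy":0,"dx":0.32,"dy":-0.71,"dz":0.015,"wz":-0.145,"fingers":1}]
[{"wx":0,"wy":0,"dx":0.17,"dy":-0.2,"dz":0.0,"wz":-0.05,"fingers":1},{"wx":0,"wy":0,"dx":0.34,"dy":-0.4,"dz":0.01,"wz":-0.1,"fingers":1},{"wx":0,"wy":0,"dx":0.51,"dy":-0.595,"dz":0.015,"wz":-0.145,"fingers":1}]
  at [483.097  67.441 113.9     1.055]
```

{"method": "servo_tool", "body": {"motion": [{"wx": 0, "wy": 0, "wz": 0, "dx": 0, "dy": 0, "dz": 0.32, "fingers": -0.5}, {"wx": 0, "wy": 0, "wz": 0, "dx": 0, "dy": 0, "dz": 0.64, "fingers": -0.5}, {"wx": 0, "wy": 0, "wz": 0, "dx": 0, "dy": 0, "dz": 0.84, "fingers": -0.5}, {"wx": 0, "wy": 0, "wz": 0, "dx": 0, "dy": 0, "dz": 0.92, "fingers": -0.5}, {"wx": 0, "wy": 0, "wz": 0, "dx": 0, "dy": 0, "dz": 0.92, "fingers": 1}, {"wx": 0, "wy": 0, "wz": 0, "dx": 0, "dy": 0, "dz": 0.92, "fingers": 1}, {"wx": 0, "wy": 0, "wz": 0, "dx": 0, "dy": 0, "dz": 0.92, "fingers": 1}, {"wx": 0, "wy": 0, "wz": 0, "dx": 0, "dy": 0, "dz": 0.92, "fingers": 1}, {"wx": 0, "wy": 0, "wz": 0, "dx": 0, "dy": 0, "dz": 0.92, "fingers": 1}, {"wx": 0, "wy": 0, "wz": 0, "dx": 0, "dy": 0, "dz": 0.92, "fingers": 1}], "newtons": 40}}

```text
clock: 16.3
eef_pos: [500.2, -244.2, 20.8]
eef_rot: [3.141, -0.001, -0.105]
wrist_force: [-1.7, 1.1, 6.3]
finger_gap: 39.9
finger_force: 40.0
```

{"method": "servo_tool", "body": {"motion": [{"wx": 0, "wy": 0, "wz": 0, "dx": 0, "dy": 0, "dz": -0.1, "fingers": 1}, {"wx": 0, "wy": 0, "wz": 0, "dx": 0, "dy": 0, "dz": -0.35, "fingers": 1}, {"wx": 0, "wy": 0, "wz": 0, "dx": 0, "dy": 0, "dz": -0.7, "fingers": 1}, {"wx": 0, "wy": 0, "wz": 0, "dx": 0, "dy": 0, "dz": -0.95, "fingers": 1}, {"wx": 0, "wy": 0, "wz": 0, "dx": 0, "dy": 0, "dz": -1.0, "fingers": 1}]}}

```text
clock: 16.8
eef_pos: [500.6, -244.4, 122.9]
eef_rot: [3.14, -0.004, -0.105]
wrist_force: [0.4, 1.5, -6.7]
finger_gap: 39.8
finger_force: 40.0
```

{"method": "servo_tool", "body": {"motion": [{"wx": 0, "wy": 0, "dx": -0.04, "dy": -0.26, "dz": 0.0, "wz": -0.05, "fingers": 1}, {"wx": 0, "wy": 0, "dx": -0.08, "dy": -0.51, "dz": 0.01, "wz": -0.1, "fingers": 1}, {"wx": 0, "wy": 0, "dx": -0.12, "dy": -0.77, "dz": 0.015, "wz": -0.145, "fingers": 1}]}}

```text
clock: 17.1
eef_pos: [495.0, -165.1, 117.0]
eef_rot: [-3.14, 0.002, 0.188]
wrist_force: [0.7, -0.4, -6.0]
finger_gap: 39.9
finger_force: 40.0
```

{"method": "servo_tool", "body": {"motion": [{"wx": 0, "wy": 0, "dx": 0.03, "dy": -0.26, "dz": 0.0, "wz": -0.05, "fingers": 1}, {"wx": 0, "wy": 0, "dx": 0.07, "dy": -0.51, "dz": 0.01, "wz": -0.1, "fingers": 1}, {"wx": 0, "wy": 0, "dx": 0.1, "dy": -0.77, "dz": 0.015, "wz": -0.145, "fingers": 1}]}}

```text
clock: 17.4
eef_pos: [490.7, -87.4, 115.6]
eef_rot: [-3.14, 0.002, 0.479]
wrist_force: [1.1, -0.2, -5.3]
finger_gap: 39.8
finger_force: 40.0
```

{"method": "servo_tool", "body": {"motion": [{"wx": 0, "wy": 0, "dx": 0.11, "dy": -0.24, "dz": 0.0, "wz": -0.05, "fingers": 1}, {"wx": 0, "wy": 0, "dx": 0.21, "dy": -0.47, "dz": 0.01, "wz": -0.1, "fingers": 1}, {"wx": 0, "wy": 0, "dx": 0.32, "dy": -0.71, "dz": 0.015, "wz": -0.145, "fingers": 1}]}}

```text
clock: 17.7
eef_pos: [486.7, -9.8, 114.2]
eef_rot: [-3.14, 0.001, 0.769]
wrist_force: [1.1, -1.2, -5.1]
finger_gap: 39.4
finger_force: 40.0
```

{"method": "servo_tool", "body": {"motion": [{"wx": 0, "wy": 0, "dx": 0.17, "dy": -0.2, "dz": 0.0, "wz": -0.05, "fingers": 1}, {"wx": 0, "wy": 0, "dx": 0.34, "dy": -0.4, "dz": 0.01, "wz": -0.1, "fingers": 1}, {"wx": 0, "wy": 0, "dx": 0.51, "dy": -0.595, "dz": 0.015, "wz": -0.145, "fingers": 1}, {"wx": 0, "wy": 0, "dx": 0.51, "dy": -0.595, "dz": 0.015, "wz": -0.145, "fingers": 1}, {"wx": 0, "wy": 0, "dx": 0.51, "dy": -0.595, "dz": 0.015, "wz": -0.145, "fingers": 1}, {"wx": 0, "wy": 0, "dx": 0.51, "dy": -0.595, "dz": 0.015, "wz": -0.145, "fingers": 1}, {"wx": 0, "wy": 0, "dx": 0.51, "dy": -0.595, "dz": 0.015, "wz": -0.145, "fingers": 1}]}}

```text
clock: 18.4
eef_pos: [483.1, 66.7, 113.7]
eef_rot: [-3.141, 0.0, 1.053]
wrist_force: [0.4, 0.8, -6.2]
finger_gap: 39.8
finger_force: 40.0
```

{"method": "servo_tool", "body": {"motion": [{"wx": 0, "wy": 0, "wz": 0, "dx": 0, "dy": 0, "dz": 0.2, "fingers": 1}, {"wx": 0, "wy": 0, "wz": 0, "dx": 0, "dy": 0, "dz": 0.4, "fingers": 1}, {"wx": 0, "wy": 0, "wz": 0, "dx": 0, "dy": 0, "dz": 0.57, "fingers": 1}, {"wx": 0, "wy": 0, "wz": 0, "dx": 0, "dy": 0, "dz": 0.67, "fingers": 1}, {"wx": 0, "wy": 0, "wz": 0, "dx": 0, "dy": 0, "dz": 0.72, "fingers": 1}, {"wx": 0, "wy": 0, "wz": 0, "dx": 0, "dy": 0, "dz": 0.75, "fingers": 1}, {"wx": 0, "wy": 0, "wz": 0, "dx": 0, "dy": 0, "dz": 0.76, "fingers": 1}, {"wx": 0, "wy": 0, "wz": 0, "dx": 0, "dy": 0, "dz": 0.76, "fingers": 1}]}}

```text
clock: 19.2
eef_pos: [483.6, 67.3, 38.8]
eef_rot: [3.141, -0.001, 1.055]
wrist_force: [-3.0, -1.8, 0.7]
finger_gap: 40.0
finger_force: 40.0
```

{"method": "servo_tool", "body": {"motion": [{"wx": 0, "wy": 0, "wz": 0, "dx": 0, "dy": 0, "dz": 0, "fingers": -0.5}, {"wx": 0, "wy": 0, "wz": 0, "dx": 0, "dy": 0, "dz": 0, "fingers": -0.5}, {"wx": 0, "wy": 0, "wz": 0, "dx": 0, "dy": 0, "dz": 0, "fingers": -0.5}, {"wx": 0, "wy": 0, "wz": 0, "dx": 0, "dy": 0, "dz": 0, "fingers": -0.5}, {"wx": 0, "wy": 0, "wz": 0, "dx": 0, "dy": 0, "dz": -0.3, "fingers": -0.5}, {"wx": 0, "wy": 0, "wz": 0, "dx": 0, "dy": 0, "dz": -0.6, "fingers": -0.5}, {"wx": 0, "wy": 0, "wz": 0, "dx": 0, "dy": 0, "dz": -0.8, "fingers": -0.5}]}}

```text
clock: 19.9
eef_pos: [483.7, 67.5, 119.9]
eef_rot: [3.14, -0.001, 1.055]
wrist_force: [-0.4, 0.2, 0.1]
finger_gap: 70.4
finger_force: 0.0
```

```bash
python3 - <<'E'
from plan import plan
plan((483.097,67.441,117.9,1.055),[(486.3,347,112,1.655,-.5,42)])
E
```

```text
[{"wx":0,"wy":0,"dx":0.27,"dy":-0.15,"dz":0.01,"wz":-0.03,"fingers":-0.5},{"wx":0,"wy":0,"dx":0.54,"dy":-0.3,"dz":0.01,"wz":-0.07,"fingers":-0.5},{"wx":0,"wy":0,"dx":0.815,"dy":-0.45,"dz":0.02,"wz":-0.1,"fingers":-0.5}]
[{"wx":0,"wy":0,"dx":0.3,"dy":-0.09,"dz":0.01,"wz":-0.03,"fingers":-0.5},{"wx":0,"wy":0,"dx":0.59,"dy":-0.19,"dz":0.01,"wz":-0.07,"fingers":-0.5},{"wx":0,"wy":0,"dx":0.89,"dy":-0.28,"dz":0.02,"wz":-0.1,"fingers":-0.5}]
[{"wx":0,"wy":0,"dx":0.31,"dy":-0.03,"dz":0.01,"wz":-0.03,"fingers":-0.5},{"wx":0,"wy":0,"dx":0.62,"dy":-0.06,"dz":0.01,"wz":-0.07,"fingers":-0.5},{"wx":0,"wy":0,"dx":0.925,"dy":-0.095,"dz":0.02,"wz":-0.1,"fingers":-0.5}]
  at [486.426 346.806 111.9     1.655]
```

{"method": "servo_tool", "body": {"motion": [{"wx": 0, "wy": 0, "dx": 0.27, "dy": -0.15, "dz": 0.01, "wz": -0.03, "fingers": -0.5}, {"wx": 0, "wy": 0, "dx": 0.54, "dy": -0.3, "dz": 0.01, "wz": -0.07, "fingers": -0.5}, {"wx": 0, "wy": 0, "dx": 0.815, "dy": -0.45, "dz": 0.02, "wz": -0.1, "fingers": -0.5}]}}

```text
clock: 20.2
eef_pos: [484.4, 161.5, 116.3]
eef_rot: [3.141, -0.0, 1.257]
wrist_force: [0.4, -0.4, 0.7]
finger_gap: 70.4
finger_force: 0.0
```

{"method": "servo_tool", "body": {"motion": [{"wx": 0, "wy": 0, "dx": 0.3, "dy": -0.09, "dz": 0.01, "wz": -0.03, "fingers": -0.5}, {"wx": 0, "wy": 0, "dx": 0.59, "dy": -0.19, "dz": 0.01, "wz": -0.07, "fingers": -0.5}, {"wx": 0, "wy": 0, "dx": 0.89, "dy": -0.28, "dz": 0.02, "wz": -0.1, "fingers": -0.5}]}}

```text
clock: 20.5
eef_pos: [485.2, 255.1, 114.1]
eef_rot: [3.141, -0.0, 1.458]
wrist_force: [-0.1, -1.3, 0.0]
finger_gap: 70.4
finger_force: 0.0
```

{"method": "servo_tool", "body": {"motion": [{"wx": 0, "wy": 0, "dx": 0.31, "dy": -0.03, "dz": 0.01, "wz": -0.03, "fingers": -0.5}, {"wx": 0, "wy": 0, "dx": 0.62, "dy": -0.06, "dz": 0.01, "wz": -0.07, "fingers": -0.5}, {"wx": 0, "wy": 0, "dx": 0.925, "dy": -0.095, "dz": 0.02, "wz": -0.1, "fingers": -0.5}, {"wx": 0, "wy": 0, "dx": 0.925, "dy": -0.095, "dz": 0.02, "wz": -0.1, "fingers": -0.5}, {"wx": 0, "wy": 0, "dx": 0.925, "dy": -0.095, "dz": 0.02, "wz": -0.1, "fingers": -0.5}, {"wx": 0, "wy": 0, "dx": 0.925, "dy": -0.095, "dz": 0.02, "wz": -0.1, "fingers": -0.5}]}}

```text
clock: 21.1
eef_pos: [486.7, 346.0, 111.9]
eef_rot: [-3.141, 0.0, 1.653]
wrist_force: [0.5, 0.6, -0.7]
finger_gap: 70.4
finger_force: 0.0
```

```bash
python3 m2.py; python3 - <<'E'
from h import *
import glob,os
w=camera('wrist');im=np.ascontiguousarray(w['image'][:,:,::-1])
for b in (box([486.3,347,1.655],90,14,34,48)[4:],box([486.3,347,1.655],180,180,0,6)[4:]):cv2.polylines(im,[proj(w,b).astype(np.int32)],True,(0,255,0),1)
g=lambda n:cv2.imread(max(glob.glob(f'pics/{n}_*.png'),key=os.path.getmtime))
o=np.zeros((600,800,3),np.uint8);o[:315,:420]=cv2.resize(im,(420,315))
o[:300,425:800]=cv2.resize(g('top')[125:253,215:375],(375,300),interpolation=cv2.INTER_CUBIC)
o[300:600,425:800]=cv2.resize(g('side')[160:280,190:340],(375,300),interpolation=cv2.INTER_CUBIC)
cv2.imwrite('pics/c2.png',o)
from plan import plan
plan((486.426,346.806,151.9,1.655),[(544.3,4.8,152,1.051,1,38)])
E
```

```text
top
pr 0.97 [320. 211.] [481.009 -56.899  -0.518] 0.05703585461689587
pr 0.78 [440. 294.] [ 256.073 -351.76     1.405] 0.048300438596491226
pr 0.69 [268. 208.] [483.348  67.841   1.056] 0.055799742710120066
pr 0.63 [322. 162.] [604.588 -58.647   1.051] 0.055506607929515416
pr 0.37 [201. 116.] [734.838 246.106   0.5  ] 0.9481115107913669
side
[{"wx":0,"wy":0,"dx":-0.29,"dy":0.02,"dz":-0.0,"wz":0.02,"fingers":1},{"wx":0,"wy":0,"dx":-0.58,"dy":0.05,"dz":-0.0,"wz":0.05,"fingers":1},{"wx":0,"wy":0,"dx":-0.865,"dy":0.07,"dz":-0.0,"wz":0.075,"fingers":1}]
[{"wx":0,"wy":0,"dx":-0.28,"dy":0.07,"dz":-0.0,"wz":0.02,"fingers":1},{"wx":0,"wy":0,"dx":-0.56,"dy":0.13,"dz":-0.0,"wz":0.05,"fingers":1},{"wx":0,"wy":0,"dx":-0.845,"dy":0.2,"dz":-0.0,"wz":0.075,"fingers":1}]
[{"wx":0,"wy":0,"dx":-0.27,"dy":0.11,"dz":-0.0,"wz":0.02,"fingers":1},{"wx":0,"wy":0,"dx":-0.54,"dy":0.22,"dz":-0.0,"wz":0.05,"fingers":1},{"wx":0,"wy":0,"dx":-0.805,"dy":0.325,"dz":-0.0,"wz":0.075,"fingers":1}]
[{"wx":0,"wy":0,"dx":-0.25,"dy":0.15,"dz":-0.0,"wz":0.02,"fingers":1},{"wx":0,"wy":0,"dx":-0.5,"dy":0.29,"dz":-0.0,"wz":0.05,"fingers":1},{"wx":0,"wy":0,"dx":-0.745,"dy":0.44,"dz":-0.0,"wz":0.075,"fingers":1}]
  at [544.027   4.668 151.9     1.055]
```

View pics/c2.png

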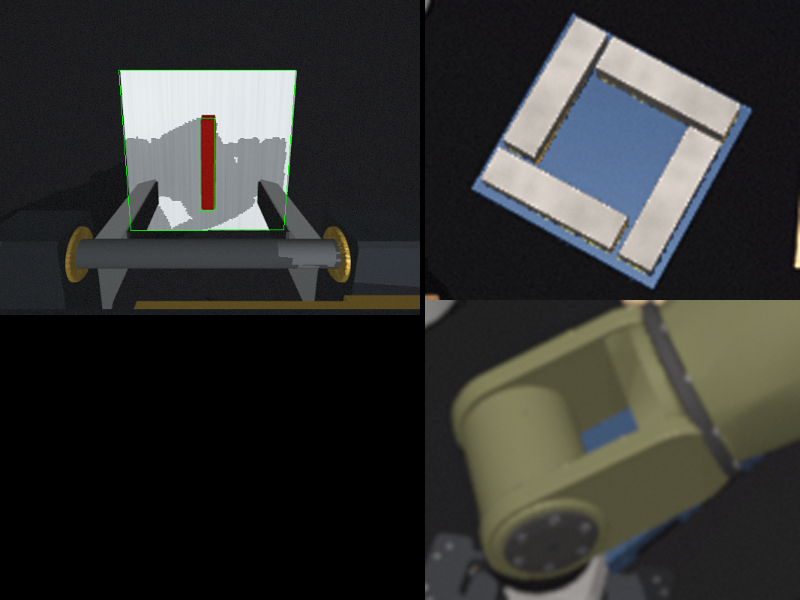

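The wrist overlay matches the plate and its handle. The top view shows all four prisms in the pinwheel with gaps between them. Now grasp the plate.

{"method": "servo_tool", "body": {"motion": [{"wx": 0, "wy": 0, "wz": 0, "dx": 0, "dy": 0, "dz": 0.32, "fingers": -0.5}, {"wx": 0, "wy": 0, "wz": 0, "dx": 0, "dy": 0, "dz": 0.62, "fingers": -0.5}, {"wx": 0, "wy": 0, "wz": 0, "dx": 0, "dy": 0, "dz": 0.82, "fingers": -0.5}, {"wx": 0, "wy": 0, "wz": 0, "dx": 0, "dy": 0, "dz": 0.9, "fingers": -0.5}, {"wx": 0, "wy": 0, "wz": 0, "dx": 0, "dy": 0, "dz": 0.9, "fingers": 1}, {"wx": 0, "wy": 0, "wz": 0, "dx": 0, "dy": 0, "dz": 0.9, "fingers": 1}, {"wx": 0, "wy": 0, "wz": 0, "dx": 0, "dy": 0, "dz": 0.9, "fingers": 1}, {"wx": 0, "wy": 0, "wz": 0, "dx": 0, "dy": 0, "dz": 0.9, "fingers": 1}, {"wx": 0, "wy": 0, "wz": 0, "dx": 0, "dy": 0, "dz": 0.9, "fingers": 1}, {"wx": 0, "wy": 0, "wz": 0, "dx": 0, "dy": 0, "dz": 0.9, "fingers": 1}], "newtons": 50}}

```text
clock: 22.35
eef_pos: [486.7, 346.8, 22.2]
eef_rot: [3.141, -0.0, 1.655]
wrist_force: [0.5, -0.0, 0.2]
finger_gap: 25.9
finger_force: 0.0
```

{"method": "servo_tool", "body": {"motion": [{"wx": 0, "wy": 0, "wz": 0, "dx": 0, "dy": 0, "dz": 0, "fingers": 1}, {"wx": 0, "wy": 0, "wz": 0, "dx": 0, "dy": 0, "dz": 0, "fingers": 1}, {"wx": 0, "wy": 0, "wz": 0, "dx": 0, "dy": 0, "dz": -0.1, "fingers": 1}, {"wx": 0, "wy": 0, "wz": 0, "dx": 0, "dy": 0, "dz": -0.3, "fingers": 1}, {"wx": 0, "wy": 0, "wz": 0, "dx": 0, "dy": 0, "dz": -0.65, "fingers": 1}, {"wx": 0, "wy": 0, "wz": 0, "dx": 0, "dy": 0, "dz": -1.0, "fingers": 1}]}}

```text
clock: 22.95
eef_pos: [485.9, 346.4, 122.7]
eef_rot: [-3.14, 0.001, 1.655]
wrist_force: [0.4, 0.3, -5.5]
finger_gap: 13.3
finger_force: 50.0
```

{"method": "servo_tool", "body": {"motion": [{"wx": 0, "wy": 0, "wz": 0, "dx": 0, "dy": 0, "dz": -0.2, "fingers": 1}, {"wx": 0, "wy": 0, "wz": 0, "dx": 0, "dy": 0, "dz": -0.3, "fingers": 1}, {"wx": 0, "wy": 0, "wz": 0, "dx": 0, "dy": 0, "dz": -0.3, "fingers": 1}]}}

```text
clock: 23.25
eef_pos: [486.7, 346.8, 152.8]
eef_rot: [3.141, -0.0, 1.655]
wrist_force: [0.3, -0.4, -7.1]
finger_gap: 13.7
finger_force: 50.0
```

{"method": "servo_tool", "body": {"motion": [{"wx": 0, "wy": 0, "dx": -0.29, "dy": 0.02, "dz": 0, "wz": 0.02, "fingers": 1}, {"wx": 0, "wy": 0, "dx": -0.58, "dy": 0.05, "dz": 0, "wz": 0.05, "fingers": 1}, {"wx": 0, "wy": 0, "dx": -0.865, "dy": 0.07, "dz": 0, "wz": 0.075, "fingers": 1}]}}

```text
clock: 23.55
eef_pos: [500.1, 259.9, 150.0]
eef_rot: [-3.139, 0.002, 1.503]
wrist_force: [0.4, -0.0, -6.9]
finger_gap: 13.5
finger_force: 50.0
```

{"method": "servo_tool", "body": {"motion": [{"wx": 0, "wy": 0, "dx": -0.28, "dy": 0.07, "dz": 0, "wz": 0.02, "fingers": 1}, {"wx": 0, "wy": 0, "dx": -0.56, "dy": 0.13, "dz": 0, "wz": 0.05, "fingers": 1}, {"wx": 0, "wy": 0, "dx": -0.845, "dy": 0.2, "dz": 0, "wz": 0.075, "fingers": 1}]}}

```text
clock: 23.85
eef_pos: [514.4, 174.2, 150.2]
eef_rot: [-3.139, 0.001, 1.353]
wrist_force: [0.3, -0.9, -6.7]
finger_gap: 13.9
finger_force: 50.0
```

{"method": "servo_tool", "body": {"motion": [{"wx": 0, "wy": 0, "dx": -0.27, "dy": 0.11, "dz": 0, "wz": 0.02, "fingers": 1}, {"wx": 0, "wy": 0, "dx": -0.54, "dy": 0.22, "dz": 0, "wz": 0.05, "fingers": 1}, {"wx": 0, "wy": 0, "dx": -0.805, "dy": 0.325, "dz": 0, "wz": 0.075, "fingers": 1}]}}

```text
clock: 24.15
eef_pos: [529.0, 88.6, 150.2]
eef_rot: [-3.139, 0.001, 1.202]
wrist_force: [0.6, 0.3, -6.1]
finger_gap: 13.7
finger_force: 50.0
```

{"method": "servo_tool", "body": {"motion": [{"wx": 0, "wy": 0, "dx": -0.25, "dy": 0.15, "dz": 0, "wz": 0.02, "fingers": 1}, {"wx": 0, "wy": 0, "dx": -0.5, "dy": 0.29, "dz": 0, "wz": 0.05, "fingers": 1}, {"wx": 0, "wy": 0, "dx": -0.745, "dy": 0.44, "dz": 0, "wz": 0.075, "fingers": 1}, {"wx": 0, "wy": 0, "dx": -0.745, "dy": 0.44, "dz": 0, "wz": 0.075, "fingers": 1}, {"wx": 0, "wy": 0, "dx": -0.745, "dy": 0.44, "dz": 0, "wz": 0.075, "fingers": 1}, {"wx": 0, "wy": 0, "dx": -0.745, "dy": 0.44, "dz": 0, "wz": 0.075, "fingers": 1}, {"wx": 0, "wy": 0, "dx": -0.745, "dy": 0.44, "dz": 0, "wz": 0.075, "fingers": 1}]}}

```text
clock: 24.85
eef_pos: [543.9, 5.5, 151.5]
eef_rot: [-3.141, 0.0, 1.056]
wrist_force: [0.1, -0.2, -5.7]
finger_gap: 13.5
finger_force: 50.0
```

```bash
python3 - <<'E'
from h import *
w=camera('wrist');s=camera('side')
o=np.zeros((420,800,3),np.uint8);o[:315,:420]=cv2.resize(w['image'][:,:,::-1],(420,315));o[:300,425:800]=cv2.resize(s['image'][100:280,170:395,::-1],(375,300));cv2.imwrite('pics/c3.png',o)
E
```

```text
(no output)
```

View pics/c3.png

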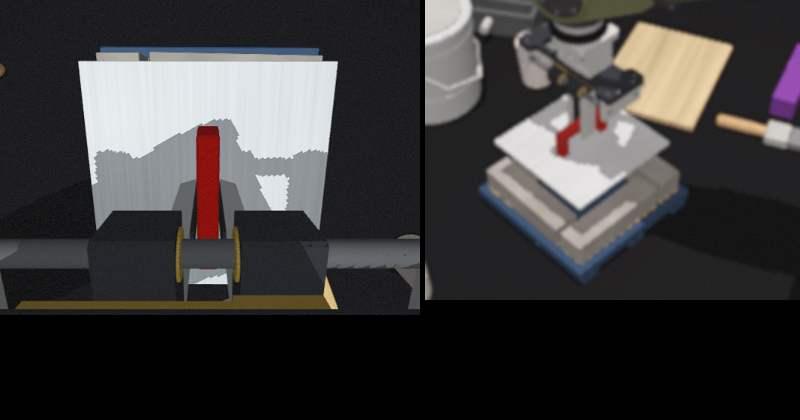

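The plate hangs level and square over the layer, so I'll lower it.

{"method": "servo_tool", "body": {"motion": [{"wx": 0, "wy": 0, "wz": 0, "dx": 0, "dy": 0, "dz": 0.2, "fingers": 1}, {"wx": 0, "wy": 0, "wz": 0, "dx": 0, "dy": 0, "dz": 0.38, "fingers": 1}, {"wx": 0, "wy": 0, "wz": 0, "dx": 0, "dy": 0, "dz": 0.49, "fingers": 1}, {"wx": 0, "wy": 0, "wz": 0, "dx": 0, "dy": 0, "dz": 0.55, "fingers": 1}, {"wx": 0, "wy": 0, "wz": 0, "dx": 0, "dy": 0, "dz": 0.58, "fingers": 1}, {"wx": 0, "wy": 0, "wz": 0, "dx": 0, "dy": 0, "dz": 0.595, "fingers": 1}, {"wx": 0, "wy": 0, "wz": 0, "dx": 0, "dy": 0, "dz": 0.6, "fingers": 1}, {"wx": 0, "wy": 0, "wz": 0, "dx": 0, "dy": 0, "dz": 0.6, "fingers": 1}]}}

```text
clock: 25.75
eef_pos: [544.4, 4.6, 92.4]
eef_rot: [3.141, -0.0, 1.055]
wrist_force: [-0.0, 0.1, -6.7]
finger_gap: 13.6
finger_force: 50.0
```

{"method": "servo_tool", "body": {"motion": [{"wx": 0, "wy": 0, "wz": 0, "dx": 0, "dy": 0, "dz": 0.005, "fingers": 1}, {"wx": 0, "wy": 0, "wz": 0, "dx": 0, "dy": 0, "dz": 0.01, "fingers": 1}, {"wx": 0, "wy": 0, "wz": 0, "dx": 0, "dy": 0, "dz": 0.01, "fingers": 1}]}}

```text
clock: 26.05
eef_pos: [544.4, 4.6, 92.0]
eef_rot: [3.141, -0.0, 1.055]
wrist_force: [-5.6, -1.2, 4.8]
finger_gap: 13.6
finger_force: 50.0
```

In contact, so I'll release and rise.

{"method": "servo_tool", "body": {"motion": [{"wx": 0, "wy": 0, "wz": 0, "dx": 0, "dy": 0, "dz": -0.005, "fingers": 1}, {"wx": 0, "wy": 0, "wz": 0, "dx": 0, "dy": 0, "dz": -0.005, "fingers": -0.5}, {"wx": 0, "wy": 0, "wz": 0, "dx": 0, "dy": 0, "dz": -0.005, "fingers": -0.5}, {"wx": 0, "wy": 0, "wz": 0, "dx": 0, "dy": 0, "dz": -0.005, "fingers": -0.5}, {"wx": 0, "wy": 0, "wz": 0, "dx": 0, "dy": 0, "dz": -0.005, "fingers": -0.5}, {"wx": 0, "wy": 0, "wz": 0, "dx": 0, "dy": 0, "dz": -0.005, "fingers": -0.5}, {"wx": 0, "wy": 0, "wz": 0, "dx": 0, "dy": 0, "dz": -0.3, "fingers": -0.5}, {"wx": 0, "wy": 0, "wz": 0, "dx": 0, "dy": 0, "dz": -0.6, "fingers": -0.5}, {"wx": 0, "wy": 0, "wz": 0, "dx": 0, "dy": 0, "dz": -0.95, "fingers": -0.5}]}}

```text
clock: 26.95
eef_pos: [543.7, 4.6, 186.6]
eef_rot: [-3.14, 0.001, 1.055]
wrist_force: [-0.1, 0.2, -0.6]
finger_gap: 69.8
finger_force: 0.0
```

{"method": "servo_tool", "body": {"motion": [{"wx": 0, "wy": 0, "wz": 0, "dx": -0.25, "dy": 0.3, "dz": 0, "fingers": -0.5}, {"wx": 0, "wy": 0, "wz": 0, "dx": -0.5, "dy": 0.3, "dz": 0, "fingers": -0.5}, {"wx": 0, "wy": 0, "wz": 0, "dx": -0.75, "dy": 0, "dz": 0, "fingers": -0.5}, {"wx": 0, "wy": 0, "wz": 0, "dx": -1, "dy": 0, "dz": 0, "fingers": -0.5}]}}

```text
clock: 27.35
eef_pos: [492.7, -82.1, 185.7]
eef_rot: [-3.141, 0.0, 1.055]
wrist_force: [-0.3, -0.5, -0.4]
finger_gap: 70.6
finger_force: 0.0
```

{"method": "servo_tool", "body": {"motion": [{"wx": 0, "wy": 0, "wz": 0, "dx": -0.35, "dy": 0, "dz": 0, "fingers": -0.5}, {"wx": 0, "wy": 0, "wz": 0, "dx": -0.7, "dy": 0, "dz": 0, "fingers": -0.5}, {"wx": 0, "wy": 0, "wz": 0, "dx": -1, "dy": 0, "dz": 0, "fingers": -0.5}, {"wx": 0, "wy": 0, "wz": 0, "dx": -1, "dy": 0, "dz": 0, "fingers": -0.5}]}}

```text
clock: 27.75
eef_pos: [444.2, -171.5, 186.1]
eef_rot: [3.141, 0.0, 1.052]
wrist_force: [-0.8, 0.1, -0.2]
finger_gap: 70.6
finger_force: 0.0
```

```bash
python3 - <<'E'
from h import *
o=np.zeros((420,800,3),np.uint8)
for n,(a,b,x) in dict(top=(125,253,215),side=(140,280,180)).items():
    c=camera(n);k=(b-a)*400//320
    cr=c['image'][a:b,x:x+160,::-1];cr=cv2.resize(cr,(395,int(395*(b-a)/160)),interpolation=cv2.INTER_CUBIC)
    i=0 if n=='top' else 400;o[:cr.shape[0],i:i+395]=cr
    for t in trace('plate',c)[:2]:
        m=t['pixels'].astype(np.uint8);p,wh=rect(c,m,76);print(n,t['conf'],p,wh,fit([(c,m)],p,lambda p:[box(p,180,180,70,76)]))
    for q,z in(('jar',100),('cup',85)): 
        for d in trace(q,c)[:1]:print(q,unproj(c,[d['location']],z/2))
cv2.imwrite('pics/c4.png',o)
E
```

```text
top 0.9 [543.2098388671875, 5.0854949951171875, np.float64(1.0501805579335954)] (183.1683349609375, 182.70330810546875) (array([543.89233877,   4.98409611,   1.05768944]), np.float64(0.018367752184273233))
jar [[621.12989224  69.79387658]]
cup [[ 723.35476547 -255.4409575 ]]
side 0.59 [541.6676635742188, 9.527694702148438, np.float64(1.0593495552506296)] (182.73423767089844, 181.98629760742188) (array([543.35333768,   6.73044854,   1.06251513]), np.float64(0.037839351607801795))
side 0.5 [630.1119384765625, -28.090492248535156, np.float64(1.0629143295277546)] (91.69778442382812, 9.229758262634277) (array([ 1324.23539527, -1433.32506015,     3.14488964]), np.float64(1.0))
jar [[736.60029493 242.82643912]]
cup [[ 716.2822557  -269.38966527]]
```

View pics/c4.png

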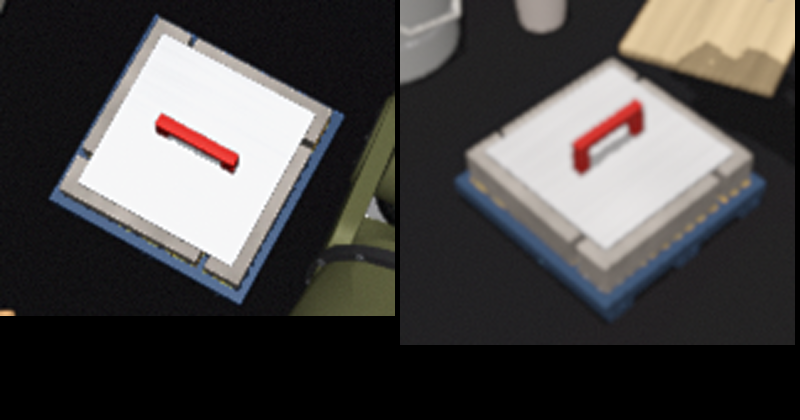

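The plate is centred and square, handle up, and all four gaps show. The top-camera jar point is a false report; the side camera puts the jar at its starting place. I'm handing in.

```bash
python3 -c "
from cell import *
print(sign_off())"
```

```text
the job is handed in; nothing more can be done
None
```

I laid the three prisms on the free marks with gaps between all four and set the plate on them, centred to about 2 mm and square with the slab, then handed the job in at about 28 s; the sign-off call gave no verdict.

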